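# Load a steel sample cup into the heated block

### The arm

A 7-joint arm with a two-finger parallel gripper is mounted at the origin on the work surface. World frame = base frame: x ahead of the robot, y to its left, z up, the work surface at z = 0. Lengths are in m, angles in rad, forces in N, time in s.
With the tool pointing down it reaches from about 0.4 to 0.85 m from the base axis. Payload 10.4 kg.
Tool frame: the origin (TCP) lies at the very end of the fingers, on their centre line; the grasp point (between the pads) lies 19 mm behind it; z points along the fingers, y is the direction in which the jaws open and shut (so a half turn about z gives the same grasp; the last joint's range is limited). The gripper opens to 85 mm and grips with 20 to 120 N. Pads are 22 mm wide; open, the fingers measure 114 mm over their backs; the gripper's body (76 mm by 85 mm) begins 54 mm behind the grasp point. The pads swing forward as they close: fully open they stand 13 mm farther back than shut.
Start: joints at [-1.192, 0.332, -0.065, 1.46, 0.022, 1.35, -0.088], TCP at [0.244, 0.575, 0.231] pointing down, gripper open.
Joint ranges: [-2.6, 2.6], [-0.5, 2.12], [-1.47, 1.34], [0.16, 2.42], [-1.27, 4.41], [0.06, 2.06], [-2.6, 2.6]. Speed limits (rad/s): [2.22, 2.22, 2.79, 2.79, 3.14, 3.14, 3.14].

### API

Orientations are given as a unit quaternion [w, x, y, z].
In Python, from bench import arm gives the robot as it stands. The module is installed in compiled form; this text tells all that it offers.
- The arm moves only by the tool carry_out, never from a script. Its argument "plan" is a list of rows, each a list of 3 entries, a list of its own where there are three numbers: the shift along the world's x, y, z in m, then the turn, a rotation vector about the world's x, y, z in rad, then the opening, from 0 (shut) to 1 (fully open). In form: [[[dx, dy, dz], [wx, wy, wz], fingers], ...]. A call has 1 to 5 rows; each row is the pose to reach, as a shift and turn from the pose measured when the call began; what a row does not reach only later rows make up. A row lasts 1/8 s, in which the tool goes at most 62.5 mm and 10.7 degrees, less where a joint would pass 70% of its speed; a pose out of reach is approached as far as the arm can. A call with a gripper value outside its range is refused whole. The fingers move at their own pace and stop on an object; the grip force is fixed at half the most. Time passes only in rows, so rows that repeat a pose let the fingers close. It gives the time, the measured TCP pose, the force and the opening at its end, in the units of the state.
- arm.state(): the state, without advancing time (a new reading comes with each control period).
- arm.capture(name): name is "side" or "top" or "wrist"; returns a dict with "color" (384x512x3 uint8, red, green, blue), "intrinsics" (3x3 intrinsics, pixels), "R" (3x3) and "t" (3): a world point X has camera coordinates R X + t; the wrist camera has in their place "tool_from_camera" (4x4, takes a point from camera to tool coordinates, whose origin is the TCP and whose axes are the flange's). Camera axes: x right, y down, z forward; pixel columns grow to the right and rows downward; lengths in m; the calibration is good to about 2 mm. A picture is of the moment at which its call begins: read the wrist's pose just before it. There is no depth.
- arm.hand_in(): hands the job in, once; it reports no verdict.
The state is a dict: "time": time; "qpos": joint angles; "qd": joint speeds; "tau": joint torques, N m; "position": TCP position; "eef_rot": TCP orientation; "ft_force": force on the tool from outside, world axes, zero at the start; "ft_torque": the same for the moment, N m; "finger_gap": opening from 0.0 (shut) to 1.0 (fully open).
Only numpy, scipy, OpenCV 4.12 (cv2) and the standard library are available. Lean on these libraries where they do the work, as an engineer would, in place of code of your own. Each camera call takes 0.05 s, during which the arm holds its last target.

### The job

The rectangular steel sample cup with the blue band has dried mouth-down on the green mat. Turn it mouth-up and lower it gently, without dropping it, into the rectangular pocket of the heated block so that it sits fully home, flat and square; only then throw the red-knobbed lever on the block all the way over, away from its starting side, to switch the heat on. Leave the cup in the block, and do not disturb the other things on the bench.

Things in the scene. Friction and masses are not known exactly. Their poses are not given: they have to be found in the camera images.
- cup: loose rectangular open steel cup, about 200 g, 46 mm across (its x) by 54 mm (its y) by 70 mm tall (its z), walls and base 3 mm thick, outer faces flat; a 10 mm wide blue band runs round it near the mouth. The origin is the centre of the mouth plane; z points from the mouth to the closed base, so z points up at the start (mouth-down) and must point down when the cup stands mouth-up. It stands stably on its mouth, its base or any side face.
- cup_mouth (a point): centre of the cup's mouth plane (same as the cup's origin)
- cup_base (a point): centre of the outer face of the cup's closed base, 70 mm from the mouth along the cup's z; axes as the cup's
- heater: fixed heated block: aluminium top on a white skirt, 150 mm (its x) by 200 mm (its y) by 55 mm high, the skirt 3 mm wider all round. Origin at the centre of its underside on the table, z up. Its top has one rectangular pocket with a black floor, centred 30 mm to the +y side of the origin, and the lever switch 65 mm to the -y side.
- pocket (a point): centre of the pocket's floor, 33 mm above the table; axes as the block's. The pocket is 22 mm deep, 50 mm along x and 58 mm along y (2 mm of play on each side of the cup) with a 4 mm chamfer around its mouth; the cup goes in base first, its 46 mm side along the block's x, either way round. Seated, the cup's rim stands 48 mm above the block's top.
- switch (a joint): angle of the lever on the block, in rad: 0 = off, leaning 0.5 rad from vertical to the block's -x; 1.0 = fully over, leaning 0.5 rad to its +x. It starts within 0.15 rad of off, stays where it is left, and moves at about 1 N at the knob.
- switch_tip (a point): centre of the lever's red ball knob, 26 mm in diameter, on a 10 mm rod; it turns about an axis along the block's y, 77 mm above the table, at radius 75 mm, directly above the point 65 mm to the -y side of the block's origin. The axis lies in a grey housing 70 by 50 mm, 25 mm high, on the block's top.
- mat: fixed green ribbed drying mat, 180 mm (its x) by 200 mm (its y), 6 mm thick; origin at the centre of its underside. It lies on one side of the bench and the heated block on the other; the table between them is free.
- dish: bystander on the mat: clear covered culture dish, 54 mm across, 14 mm high; origin at the centre of its underside
- amber1: bystander: amber bottle, 68 mm across, 170 mm tall; origin at the centre of its underside
- amber2: bystander: amber bottle, 68 mm across, 170 mm tall; origin at the centre of its underside
- bluecap: bystander: clear bottle with a blue cap, 70 mm across, 150 mm tall; origin at the centre of its underside
- beaker: bystander: glass beaker, 70 mm across, 90 mm tall; origin at the centre of its underside
- spatula: bystander: steel spoon 170 mm long, lying flat; origin under its middle
- jar: bystander: white jar, 60 mm across, 60 mm tall; origin at the centre of its underside
Not all that is in view belongs to the job. Leave any purple look-alike of the cup alone.

How it is judged:
On the way, in this order (a step that is already met when the one before it is completed fails the run):
1. the cup has been turned mouth-up (within 0.15 rad) (angle between cup's own z axis and vertical above 2.99159 rad), for 0.2 s.
2. the cup sits fully home in the pocket, flat and square, with the lever still on its starting side (below 0.4 rad) (horizontal distance between cup_base and pocket below 0.004 m and z of cup_base in the frame of pocket below 0.003 m and angle between cup's own z axis and vertical above 3.09159 rad and angle between the x axis of cup and the x axis of heater, either way round below 0.09 rad and value of joint switch below 0.4 rad), for 0.2 s.
3. the lever has been thrown over (beyond 0.85 rad) (value of joint switch above 0.85 rad), for 0.1 s.
At the end, for the whole second after the job is handed in: The cup stands mouth-up (within 0.05 rad) in the block's pocket, its base centre within 4 mm sideways of the pocket's centre and no more than 3 mm above its floor, square to the block within 0.09 rad and at rest; the lever is beyond 0.85 rad (horizontal distance between cup_base and pocket below 0.004 m and z of cup_base in the frame of pocket below 0.003 m and angle between cup's own z axis and vertical above 3.09159 rad and angle between the x axis of cup and the x axis of heater, either way round below 0.09 rad and value of joint switch above 0.85 rad and linear speed of cup below 0.01 m/s); the robot touches nothing.
It fails at once if the cup is rammed into the block (more than 60 N between them) (contact force between cup and heater above 60 N).
It fails at once if the cup drops into the pocket instead of being lowered (faster than 0.4 m/s while its base is within 20 mm of the pocket's floor) (linear speed of cup above 0.4 m/s and distance between cup_base and pocket below 0.02 m).
It fails at once if a bystander is pushed, lifted or knocked over (moved more than 30 mm) (distance of any of amber1, amber2, bluecap, beaker, spatula, jar, dish from where it was at the start of the episode above 0.03 m).
It also fails if it takes over 72 s, if anything falls off the work surface, if the arm or the gripper's body presses on something with over 40 N, if the wrist force passes 120 N, or if a joint passes its speed limit or range.

## Working session

There is one attempt and no reset: what is moved stays moved. The work goes in short steps, Python scripts to look and compute and a tool call to move; the robot and the scene stay as the last step left them, time stands still between calls to the robot, and variables do not carry over. Pictures are saved under pics/ and viewed, and the job is handed in when it is done.

Besides the shell and the picture viewer there is one more tool, called after "Request:" by a JSON object that holds its "fn" and its "kwargs", one argument or row to a line. carry_out: Moves the arm, as the interface text tells. Its arguments: {"type":"object","properties":{"plan":{"type":"array"}},"required":["plan"]}

```bash
mkdir -p pics; python3 - <<'E'
from bench import arm
import cv2,json
s=arm.state();print(s)
for n in ("side","top","wrist"):
    c=arm.capture(n);cv2.imwrite(f"pics/{n}0.png",c["color"][:,:,::-1])
    print(n,{k:v.tolist() if hasattr(v,'tolist') else v for k,v in c.items() if k!='color'})
E
```

```text
{'time': 0.0, 'qpos': array([-1.1916011 ,  0.33288688, -0.06475422,  1.46095142,  0.02163783,
        1.34991359, -0.08850285]), 'qd': array([ 0.00017502, -0.00107253, -0.00150002,  0.000429  ,  0.00059234,
       -0.00105586,  0.0006954 ]), 'tau': array([ 2.51301790e-04, -6.25436783e+01,  4.93691757e-02, -3.91613102e+01,
        1.62693264e-02,  9.67434811e-03,  3.71010503e-05]), 'position': array([0.24425614, 0.57487571, 0.2305019 ]), 'eef_rot': array([-1.02593599e-04,  1.99510744e-01,  9.79895366e-01, -7.23695693e-04]), 'ft_force': array([-0.14882541, -0.4356368 ,  0.29609311]), 'ft_torque': array([ 0.00364013, -0.02247469,  0.00643722]), 'finger_gap': 1.0034074939282802}
side {'intrinsics': [[431.1486380434384, 0.0, 254.4254649706503], [0.0, 431.1486380434384, 189.8186124838598], [0.0, 0.0, 1.0]], 'R': [[0.9789712146557048, -0.20355018354979382, -0.01351605165642892], [-0.14179833389582475, -0.6313506037562971, -0.7624235356027037], [0.14665808324092536, 0.7483072483368072, -0.6469371443244648]], 't': [-0.5476152779506329, 0.17495154348519815, 1.3186495706551218]}
top {'intrinsics': [[410.66393049966973, 0.0, 257.9207944098164], [0.0, 410.66393049966973, 192.5742136470527], [0.0, 0.0, 1.0]], 'R': [[0.08698725328609382, -0.9962075104896327, -0.0019528977928118844], [-0.9706361386041993, -0.08431275305546701, -0.22529280083424272], [0.22427372606096976, 0.021493155102405393, -0.9742891460354431]], 't': [-0.0034559197269414914, 0.5866307324644314, 1.3215693196222889]}
wrist {'intrinsics': [[274.1028582344463, 0.0, 257.48830533718854], [0.0, 274.1028582344463, 188.0998907729497], [0.0, 0.0, 1.0]], 'tool_from_camera': [[-0.0005582559456330286, -0.9535574767470076, -0.3012106022207332, 0.07788890587281276], [0.9999985748184052, -5.23994631292543e-05, -0.0016874879118628176, 0.00021335563807178826], [0.0015933334414318405, -0.3012111149910871, 0.953556147006755, -0.14284640762005585], [0.0, 0.0, 0.0, 1.0]]}
```

View pics/side0.png

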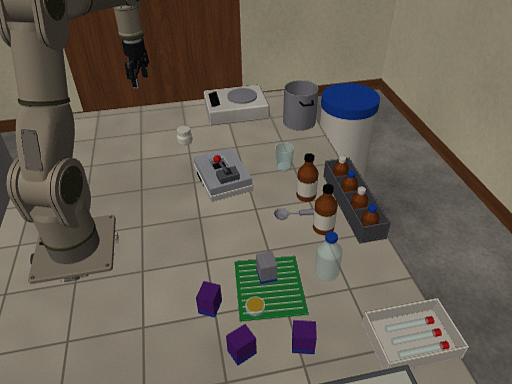

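View pics/top0.png

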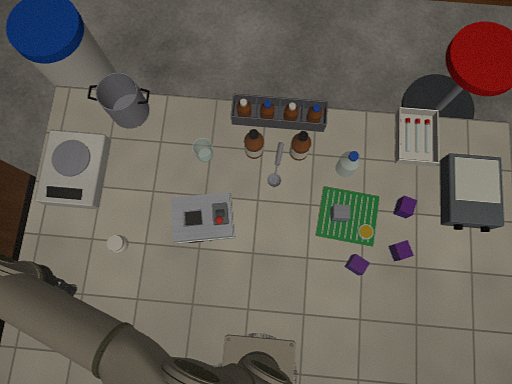

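View pics/wrist0.png

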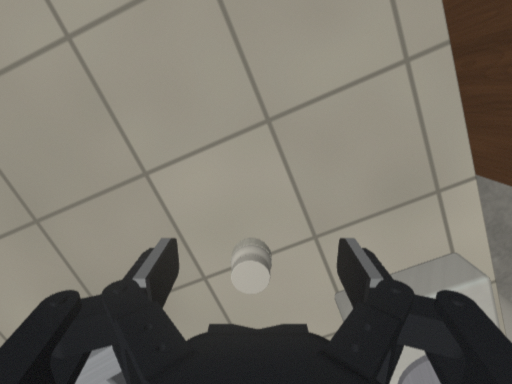

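```bash
cat > h.py <<'E'
import numpy as np,cv2
from bench import arm
from scipy.spatial.transform import Rotation as R
def ray(c,u,v):
    K=c["intrinsics"]; d=np.linalg.inv(K)@[u,v,1]; return -c["R"].T@c["t"], c["R"].T@d
def px2w(c,u,v,z):
    o,d=ray(c,u,v); return o+d*(z-o[2])/d[2]
def proj(c,X):
    q=c["K"] if "K" in c else c["intrinsics"]; p=np.atleast_2d(X)@c["R"].T+c["t"]; p=p@q.T; return p[:,:2]/p[:,2:]
def cap(n):
    s=arm.state(); c=arm.capture(n)
    if n=="wrist":
        q=s["eef_rot"]; Rt=R.from_quat([q[1],q[2],q[3],q[0]]).as_matrix()
        T=np.eye(4);T[:3,:3]=Rt;T[:3,3]=s["position"]
        W=np.linalg.inv(T@c["tool_from_camera"]); c["R"]=W[:3,:3];c["t"]=W[:3,3]
    return c
def crop(c,x0,y0,w,h,f,name):
    im=np.ascontiguousarray(c["color"][y0:y0+h,x0:x0+w,::-1]); cv2.imwrite(name,cv2.resize(im,None,fx=f,fy=f,interpolation=cv2.INTER_CUBIC))
E
python3 - <<'E'
from h import *
c=cap("top");crop(c,310,180,75,70,8,"pics/t_mat.png");crop(c,163,183,80,65,8,"pics/t_heat.png")
s=cap("side");crop(s,228,240,85,80,7,"pics/s_mat.png");crop(s,185,140,75,65,8,"pics/s_heat.png")
print(px2w(c,341,212,.076),px2w(c,348,215,0),px2w(c,203,217,.055),px2w(c,219,220,.14))
E
```

```text
[ 0.54054677 -0.23335919  0.076     ] [ 0.54711413 -0.27241425  0.        ] [0.48741446 0.22452752 0.055     ] [0.46894106 0.16028933 0.14      ]
```

View pics/t_mat.png

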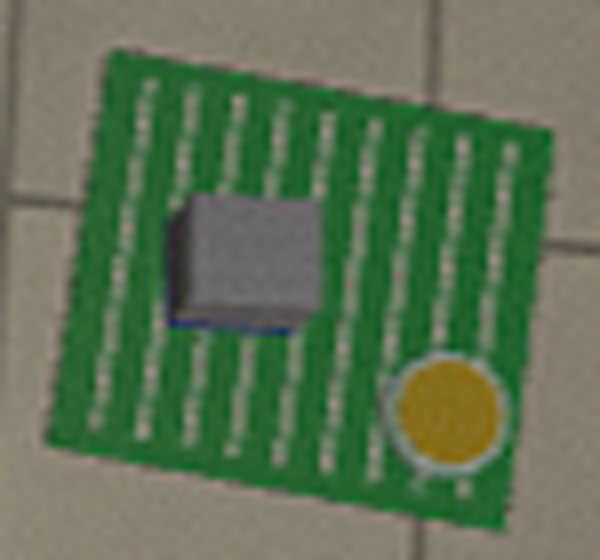

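View pics/t_heat.png

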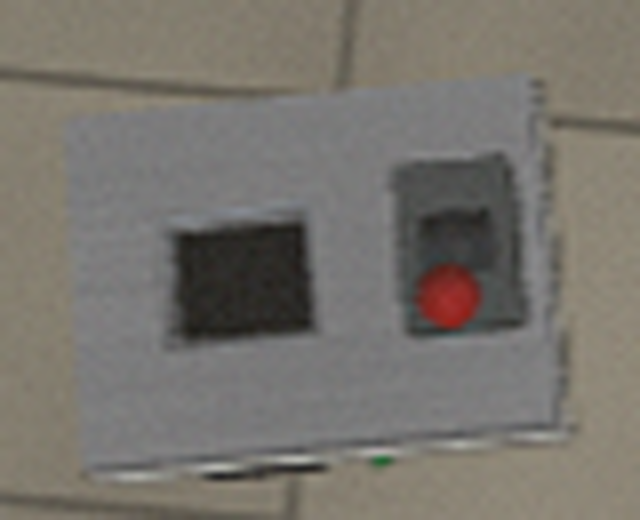

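View pics/s_mat.png

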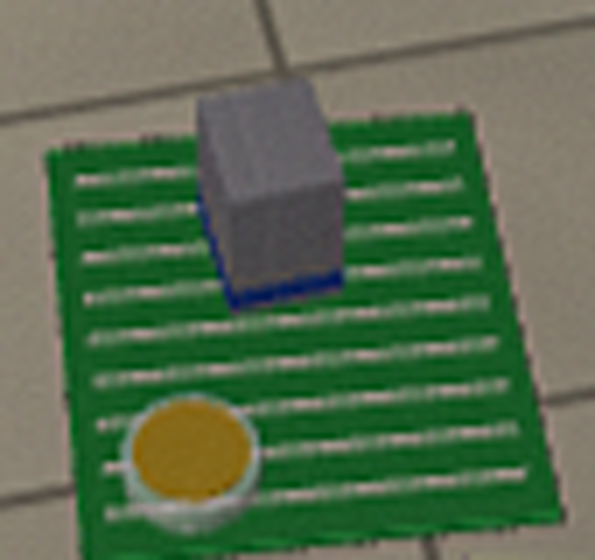

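View pics/s_heat.png

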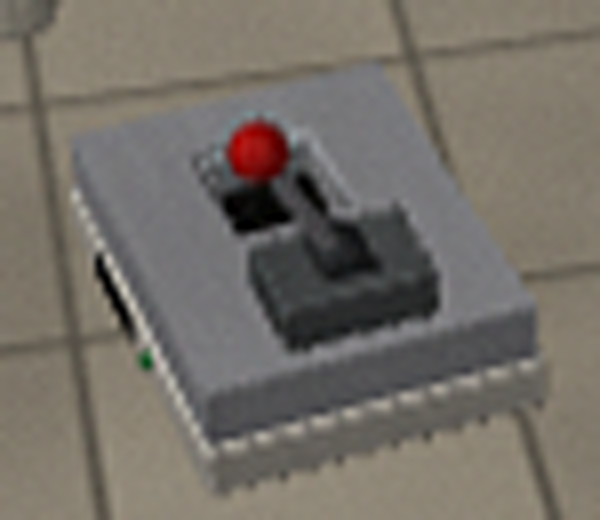

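```bash
cat > m.py <<'E'
from h import *
from scipy.optimize import least_squares
ct=cap("top");cs=cap("side")
def fit(pts,x0):  # pts: list (cam,(u,v),local xyz)  pose x,y,yaw
    def w(p,l):
        c,s=np.cos(p[2]),np.sin(p[2]); return np.array([p[0]+c*l[0]-s*l[1],p[1]+s*l[0]+c*l[1],l[2]])
    f=lambda p:np.concatenate([(proj(c,w(p,l))[0]-np.array(uv)) for c,uv,l in pts])
    r=least_squares(f,x0); return r.x,np.round(r.fun.reshape(-1,2),1).tolist()
T=lambda a,b:(310+a/8,180+b/8)
H=lambda a,b:(163+a/8,183+b/8)
S=lambda a,b:(228+a/7,240+b/7)
G=lambda a,b:(185+a/8,140+b/8)
# cup: image top = +x, left=+y
a,b=.023,.027
cup=[(ct,T(190,197),(a,b,.076)),(ct,T(321,203),(a,-b,.076)),(ct,T(321,310),(-a,-b,.076)),(ct,T(187,303),(-a,b,.076))]
cupS=[(cs,S(198,98),(-a,b,.076)),(cs,S(306,80),(a,b,.076)),(cs,S(342,180),(a,-b,.076)),(cs,S(230,200),(-a,-b,.076)),(cs,S(234,310),(-a,-b,.006)),(cs,S(342,288),(a,-b,.006))]
print("cup",fit(cup,[.54,-.23,0]));print("cupS",fit(cupS,[.54,-.23,0]));print("both",fit(cup+cupS,[.54,-.23,0]))
ht=[(ct,H(65,120),(.075,.1,.055)),(ct,H(533,75),(.075,-.1,.055)),(ct,H(557,425),(-.075,-.1,.055)),(ct,H(87,468),(-.075,.1,.055))]
hs=[(cs,G(72,140),(-.075,.1,.055)),(cs,G(380,65),(.075,.1,.055)),(cs,G(537,308),(.075,-.1,.055)),(cs,G(207,398),(-.075,-.1,.055))]
print("heat",fit(ht,[.5,.22,0]));print("heatS",fit(hs,[.5,.22,0]));print("both",fit(ht+hs,[.5,.22,0]))
print('dish',px2w(ct,310+448/8,180+413/8,.014),'bluecap',px2w(ct,353,155,.15),'amber',px2w(ct,254,133,.17),px2w(ct,303,136,.17),'spoon',px2w(ct,273,180,0),'knob',px2w(ct,*H(449,296),.143),'purple',px2w(ct,357,265,.07),'jar',px2w(ct,117,243,.06),'beaker',px2w(ct,204,150,.05))
E
python3 m.py
```

```text
cup (array([ 0.54203752, -0.23609102,  0.03194317]), [[0.0, -0.2], [-0.1, -0.1], [-0.2, 0.2], [0.2, 0.1]])
cupS (array([ 0.54478818, -0.23693392,  0.03369771]), [[-0.3, -0.2], [0.3, -0.8], [0.6, -0.4], [-0.1, 0.1], [-0.5, 0.7], [0.0, 0.5]])
both (array([ 0.54393784, -0.23668397,  0.03793651]), [[0.2, -0.7], [0.0, -0.7], [0.1, -0.4], [0.5, -0.4], [-0.7, -0.2], [-0.0, -0.8], [0.3, -0.4], [-0.3, 0.1], [-0.8, 0.7], [-0.3, 0.5]])
heat (array([0.48801977, 0.22853846, 0.18186881]), [[-0.0, -0.2], [0.1, -0.0], [0.6, -0.1], [-0.7, 0.3]])
heatS (array([0.49063515, 0.22465724, 0.18414152]), [[-0.2, -0.2], [-0.0, -0.2], [0.4, 0.2], [-0.2, 0.1]])
both (array([0.48935357, 0.22751019, 0.18314153]), [[0.3, -0.5], [0.4, -0.4], [1.0, -0.5], [-0.3, -0.1], [-0.6, -0.6], [-0.5, -0.6], [-0.1, -0.3], [-0.7, -0.4]])
dish [ 0.49184169 -0.33333172  0.014     ] bluecap [ 0.71676359 -0.25046228  0.15      ] amber [0.75677493 0.0749984  0.17      ] [ 0.7601682  -0.08338627  0.17      ] spoon [ 0.65073466 -0.00073822  0.        ] knob [0.46851652 0.15956338 0.143     ] purple [ 0.37186889 -0.29335301  0.07      ] jar [0.37548658 0.49697864 0.06      ] beaker [0.72497816 0.24963809 0.05      ]
```

Request:
{"fn": "carry_out", "kwargs": {
  "plan": [
    [[0.02, -0.054, 0.01], [0, 0, -0.18], 1],
    [[0.04, -0.108, 0.02], [0, 0, -0.36], 1],
    [[0.06, -0.162, 0.02], [0, 0, -0.54], 1],
    [[0.08, -0.216, 0.02], [0, 0, -0.72], 1],
    [[0.1, -0.27, 0.02], [0, 0, -0.9], 1]
  ]
}}

```text
time: 0.98
position: [0.3448, 0.3034, 0.2514]
eef_rot: [-0.0, 0.608, 0.794, 0.0]
ft_force: [-0.1, 0.1, 1.3]
finger_gap: 0.996
```

Request:
{"fn": "carry_out", "kwargs": {
  "plan": [
    [[0.02, -0.054, 0], [0, 0, -0.18], 1],
    [[0.04, -0.108, 0], [0, 0, -0.36], 1],
    [[0.06, -0.162, 0], [0, 0, -0.54], 1],
    [[0.08, -0.216, 0], [0, 0, -0.72], 1],
    [[0.1, -0.27, 0], [0, 0, -0.9], 1]
  ]
}}

```text
time: 1.6
position: [0.4452, 0.0315, 0.2517]
eef_rot: [-0.0, 0.894, 0.448, 0.001]
ft_force: [2.1, 0.5, 1.0]
finger_gap: 1.0
```

Request:
{"fn": "carry_out", "kwargs": {
  "plan": [
    [[0.02, -0.054, 0], [0, 0, -0.18], 1],
    [[0.04, -0.108, 0], [0, 0, -0.36], 1],
    [[0.06, -0.162, 0], [0, 0, -0.54], 1],
    [[0.08, -0.216, 0], [0, 0, -0.72], 1],
    [[0.1, -0.27, 0], [0, 0, -0.9], 1]
  ]
}}

```text
time: 2.22
position: [0.5459, -0.24, 0.252]
eef_rot: [0.0, 1.0, 0.012, 0.001]
ft_force: [0.3, 0.8, 0.1]
finger_gap: 1.003
```

```bash
python3 - <<'E'
from h import *
s=arm.state();print(s["time"],s["qpos"],s["position"],s["eef_rot"])
c=cap("wrist");cv2.imwrite("pics/w1.png",c["color"][:,:,::-1])
E
```

```text
2.225 [-0.29378256  0.3119371   0.79235227  1.54853351 -0.2255238   1.37275125
 -1.02925565] [ 0.54592433 -0.23997753  0.25197898] [2.70998049e-04 9.99932010e-01 1.15832874e-02 1.31510058e-03]
```

View pics/w1.png

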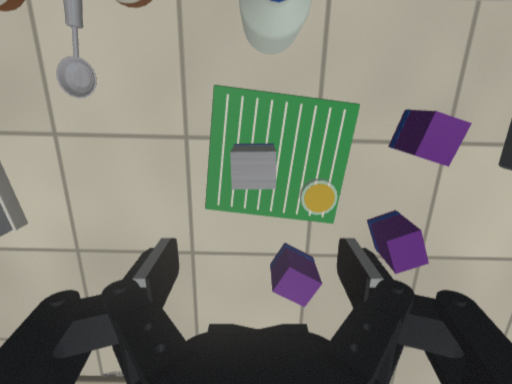

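```bash
python3 - <<'E'
from h import *
c=cap("wrist");crop(c,200,120,110,80,7,"pics/w1c.png")
for u,v in [(232,154),(276,153),(277,188),(232,189)]: print(px2w(c,u,v,.076))
E
```

```text
[ 0.56307274 -0.2178754   0.076     ]
[ 0.56459712 -0.2692783   0.076     ]
[ 0.52170518 -0.27171386  0.076     ]
[ 0.52011022 -0.21700793  0.076     ]
```

View pics/w1c.png

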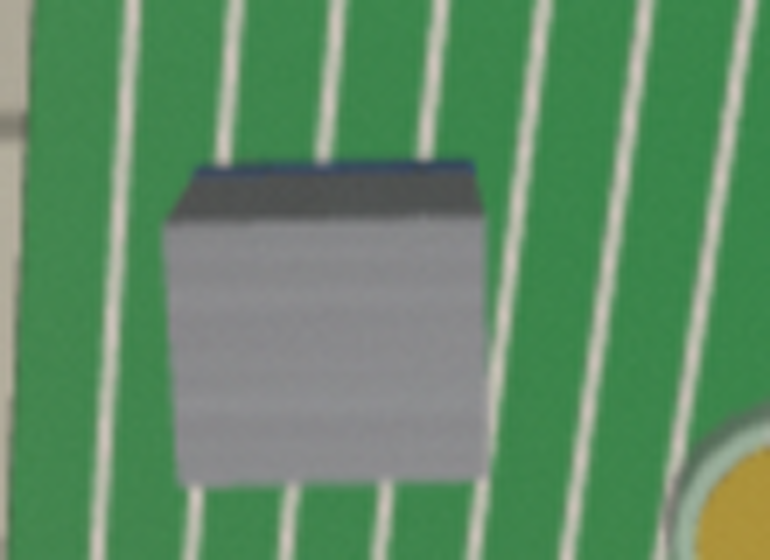

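```bash
python3 - <<'E'
from h import *
s=arm.state();print(s["time"],s["position"],s["qd"])
c=cap("wrist");crop(c,200,120,110,80,7,"pics/w1d.png")
for u,v in [(223.6,151.5),(269.2,151),(269.3,188.3),(225.7,189.4)]: print(px2w(c,u,v,.076))
E
```

```text
2.325 [ 0.54470755 -0.24439964  0.25058807] [-0.06039397 -0.07790033 -0.06734574  0.05692933  0.04275396  0.00970508
  0.02886946]
[ 0.56448132 -0.20531209  0.076     ]
[ 0.56586833 -0.25842042  0.076     ]
[ 0.52024525 -0.2598714   0.076     ]
[ 0.51808659 -0.20686963  0.076     ]
```

View pics/w1d.png

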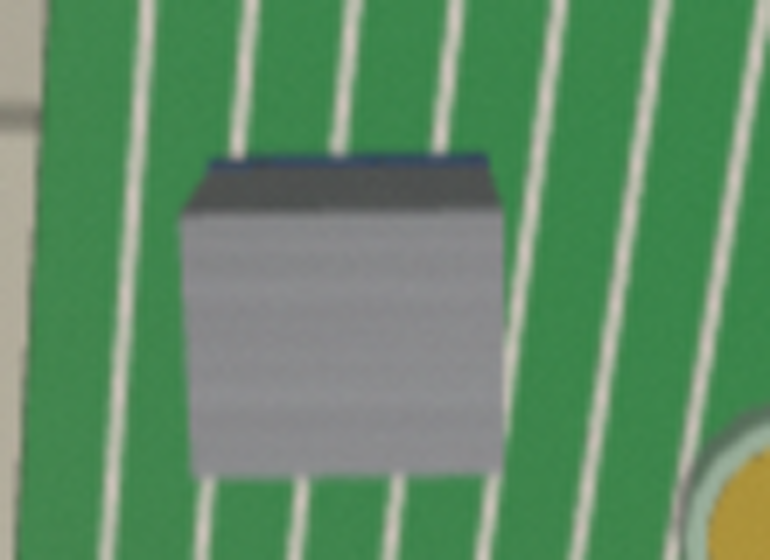

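Request:
{"fn": "carry_out", "kwargs": {
  "plan": [
    [[0, 0.004, 0], [0, 0, 0], 1],
    [[0, 0.004, 0], [0, 0, 0], 1]
  ]
}}

```text
time: 2.62
position: [0.5449, -0.2358, 0.251]
eef_rot: [0.001, 1.0, 0.013, 0.0]
ft_force: [0.2, 0.3, 0.9]
finger_gap: 1.001
```

```bash
python3 - <<'E'
from h import *
s=arm.state();print(s["time"],s["position"],s["eef_rot"],s["qd"])
c=cap("wrist");crop(c,200,120,110,80,7,"pics/w1e.png");np.savez("w1e.npz",**c)
E
```

```text
2.625 [ 0.54491918 -0.23583327  0.25100285] [8.71023769e-04 9.99917645e-01 1.28040533e-02 6.40838732e-06] [ 0.00088914 -0.00204265  0.00458965 -0.00536114 -0.00115502 -0.00030015
  0.00503077]
```

View pics/w1e.png

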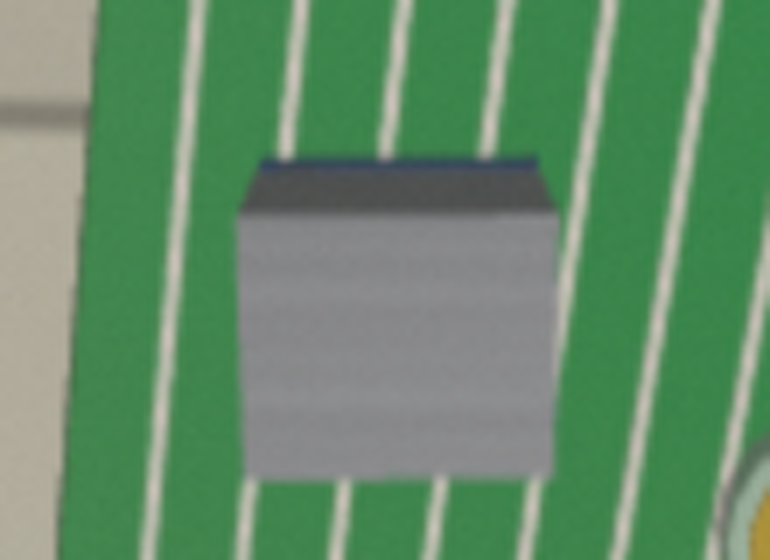

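```bash
python3 - <<'E'
from h import *
c=dict(np.load("w1e.npz"))
P=[px2w(c,200+u/7,120+v/7,.076) for u,v in [(237,213),(556,211),(552,479),(246,480)]]
print(np.array(P),np.mean(P,0))
E
```

```text
[[ 0.56594125 -0.20791751  0.076     ]
 [ 0.56758025 -0.26101611  0.076     ]
 [ 0.52074896 -0.26263129  0.076     ]
 [ 0.51928229 -0.20943137  0.076     ]] [ 0.54338819 -0.23524907  0.076     ]
```

Request:
{"fn": "carry_out", "kwargs": {
  "plan": [
    [[-0.001, 0.001, -0.055], [0, 0, 0.004], 1],
    [[-0.001, 0.001, -0.11], [0, 0, 0.004], 1],
    [[-0.001, 0.001, -0.16], [0, 0, 0.004], 1],
    [[-0.001, 0.001, -0.2], [0, 0, 0.004], 1],
    [[-0.001, 0.001, -0.216], [0, 0, 0.004], 1]
  ]
}}

```text
time: 3.3
position: [0.5431, -0.2337, 0.0335]
eef_rot: [0.0, 1.0, 0.015, -0.001]
ft_force: [0.1, -0.7, -0.2]
finger_gap: 0.994
```

Request:
{"fn": "carry_out", "kwargs": {
  "plan": [
    [[0, 0, 0], [0, 0, 0], 0],
    [[0, 0, 0], [0, 0, 0], 0],
    [[0, 0, 0], [0, 0, 0], 0],
    [[0, 0, 0], [0, 0, 0], 0]
  ]
}}

```text
time: 3.8
position: [0.5443, -0.2339, 0.0353]
eef_rot: [0.0, 1.0, 0.016, 0.0]
ft_force: [-0.6, 0.6, 6.9]
finger_gap: 0.624
```

Request:
{"fn": "carry_out", "kwargs": {
  "plan": [
    [[0, 0, 0.05], [0, 0, 0], 0],
    [[-0.01, 0.03, 0.1], [0, 0, 0], 0],
    [[-0.03, 0.085, 0.1], [0, 0, 0], 0],
    [[-0.05, 0.14, 0.1], [0, 0, 0], 0],
    [[-0.06, 0.19, 0.1], [0, 0, 0], 0]
  ]
}}

```text
time: 4.42
position: [0.4834, -0.0421, 0.1358]
eef_rot: [-0.0, 1.0, 0.016, 0.001]
ft_force: [1.4, 0.8, -1.9]
finger_gap: 0.627
```

Request:
{"fn": "carry_out", "kwargs": {
  "plan": [
    [[0, 0.015, 0], [0, -0.15, 0], 0],
    [[0, 0.015, 0], [0, -0.33, 0], 0],
    [[0, 0.015, 0], [0, -0.51, 0], 0],
    [[0, 0.015, 0], [0, -0.69, 0], 0],
    [[0, 0.015, 0], [0, -0.85, 0], 0]
  ]
}}

```text
time: 5.05
position: [0.4694, -0.0179, 0.1652]
eef_rot: [-0.025, 0.961, 0.018, 0.273]
ft_force: [0.0, 0.9, -1.5]
finger_gap: 0.634
```

```bash
python3 - <<'E'
from h import *
s=arm.state();print(s["time"],s["qpos"],s["position"],s["eef_rot"],s["finger_gap"])
c=cap("side");cv2.imwrite("pics/s2.png",c["color"][:,:,::-1])
E
```

```text
5.05 [-0.26873276 -0.36312298  0.20625601  2.39208408  0.08206105  0.55084653
 -1.64557321] [ 0.46944188 -0.01788269  0.16516057] [-0.02537337  0.96142696  0.01814856  0.27328561] 0.6336989308897942
```

View pics/s2.png

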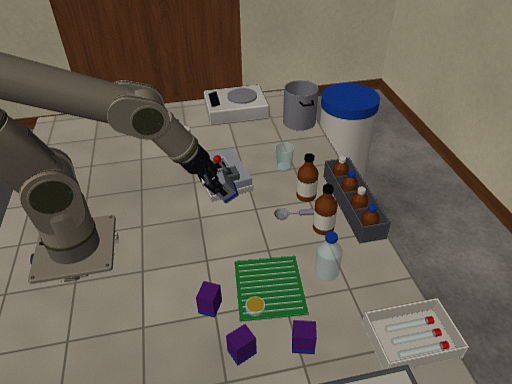

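```bash
cat > kin.py <<'E'
from h import *
from scipy.optimize import least_squares
import itertools
D=[([-1.1916011,0.33288688,-0.06475422,1.46095142,0.02163783,1.34991359,-0.08850285],[.24425614,.57487571,.2305019],[-1.026e-4,.199510744,.979895366,-7.237e-4]),
([-0.29378256,0.3119371,0.79235227,1.54853351,-0.2255238,1.37275125,-1.02925565],[.54592433,-.23997753,.25197898],[2.7e-4,.999932,.01158,.001315]),
([-0.26873276,-0.36312298,0.20625601,2.39208408,0.08206105,0.55084653,-1.64557321],[.46944188,-.01788269,.16516057],[-.02537337,.96142696,.01814856,.27328561])]
def fk(q,p,sg):
    # p: yaw0, d1,L1,L2,L3, a(elbow offs),a2
    A=R.from_euler('z',p[0]); x=np.array([0,0,p[1]])
    ax='zyzyzyz'
    for i in range(7):
        A=A*R.from_euler(ax[i],sg[i]*q[i])
        if i==1: x=x+A.apply([p[5],0,0])
        if i==2: x=x+A.apply([p[5],0,p[2]])
        if i==3: x=x+A.apply([-p[5],0,0])
        if i==4: x=x+A.apply([-p[5]*0,0,p[3]])
        if i==5: x=x+A.apply([p[6],0,0])
        if i==6: x=x+A.apply([0,0,p[4]])
    return x,A*R.from_euler('z',p[7])
def res(p,sg):
    o=[]
    for q,x,e in D:
        X,A=fk(q,p,sg); o+=list(X-x); B=R.from_quat([e[1],e[2],e[3],e[0]]); o+=list((A.inv()*B).as_rotvec()*.3)
    return np.array(o)
if __name__=="__main__":
    out=[]
    for s in itertools.product([1,-1],repeat=4):
      for sy in ([1,1,1],[1,-1,1],[1,-1,-1],[1,1,-1]):
        sg=[s[0],sy[0],s[1],sy[1],s[2],sy[2],s[3]]
        for y0 in (0,1.57,3.14,-1.57):
          for y7 in (0,3.14,1.57,-1.57):
            r=least_squares(res,[y0,.35,.4,.4,.3,0,0,y7],args=(sg,)); out.append((r.cost,sg,r.x))
    out.sort(key=lambda t:t[0])
    for o in out[:4]: print(o[0],o[1],o[2].round(4))
E
python3 kin.py
```

```text
0.00015324056518909297 [-1, 1, -1, 1, -1, 1, -1] [-0.0737  0.3064  0.5362  0.5012  0.4629 -0.018  -0.0066  1.5008]
0.00015324056518909444 [-1, 1, -1, 1, -1, 1, -1] [-0.0737  0.3064  0.5362  0.5012  0.4629 -0.018  -0.0066  1.5008]
0.00015324056518910287 [-1, 1, -1, 1, -1, 1, -1] [-0.0737  0.3064  0.5362  0.5012  0.4629 -0.018  -0.0066  1.5008]
0.00015324056518911265 [-1, 1, -1, 1, -1, 1, -1] [-0.0737  0.3064  0.5362  0.5012  0.4629 -0.018  -0.0066 -4.7824]
```

```bash
cat > ik.py <<'E'
from kin import *
SG=[-1,1,-1,1,-1,1,-1]
def r2(p8):return res(np.array([0,*p8[:4],p8[4],p8[5],np.pi/2]),SG)
f=least_squares(r2,[.31,.54,.5,.46,0,0]); 
P=np.array([0,*f.x,np.pi/2])
LO=np.array([-2.6,-.5,-1.47,.16,-1.27,.06,-2.6])+.02;HI=np.array([2.6,2.12,1.34,2.42,4.41,2.06,2.6])-.02
rng=np.random.default_rng(0)
def orient(az,tilt,jaw_az_branch=1):
    # tool z = tilt from down toward azimuth az ; jaw (tool y) horizontal perpendicular to az
    z=np.array([np.sin(tilt)*np.cos(az),np.sin(tilt)*np.sin(az),-np.cos(tilt)])
    y=np.array([np.sin(az),-np.cos(az),0])*jaw_az_branch   # branch 1: tool y=(0,-1) for az=0
    return R.from_matrix(np.stack([np.cross(y,z),y,z],1))
def ik(x,A,n=8,q0=None):
    best=(9,None)
    for k in range(n):
        q=rng.uniform(LO,HI) if (k or q0 is None) else np.clip(q0,LO+1e-6,HI-1e-6)
        def g(q):
            X,B=fk(q,P,SG); return np.r_[(X-x)*3,(B.inv()*A).as_rotvec()]
        r=least_squares(g,q,bounds=(LO,HI),max_nfev=60)
        e=np.abs(r.fun).max()
        if e<best[0]: best=(e,r.x)
        if e<.01: break
    return best
if __name__=="__main__":
    print(f.cost,P.round(4)); print(res(P,SG).reshape(-1,3).round(4))
    d=np.deg2rad
    def scan(g,az,br):
        s=""
        for t in range(-75,76,15):
            A=orient(az,d(t),br); x=np.array(g)+A.apply([0,0,.019])
            e,q=ik(x,A,10); s+=f"{t}:{'ok' if e<.01 else '--'} "
        return s
    yh=.183
    for br in(1,-1):
        print("pocket x",br,scan([.484,.257,.085],yh,br))
        print("pocket y",br,scan([.484,.257,.085],yh+np.pi/2,br))
    for xx in(.45,.55):
      for br in (1,-1):
        print("free x",xx,br,scan([xx,0.,.03],0,br))
        print("free y",xx,br,scan([xx,0.,.03],np.pi/2,br))
E
time python3 ik.py
```

```text
0.0015470539936977205 [ 0.      0.6337  1.0291  0.5075  1.1935 -0.1842 -0.1961  1.5708]
[[-0.0414  0.0284  0.0107]
 [ 0.      0.      0.    ]
 [-0.0119  0.0078 -0.0103]
 [ 0.     -0.      0.    ]
 [-0.0011  0.012  -0.0004]
 [-0.     -0.      0.    ]]
pocket x 1 -75:-- -60:-- -45:ok -30:ok -15:ok 0:ok 15:ok 30:ok 45:ok 60:ok 75:ok 
pocket y 1 -75:-- -60:ok -45:ok -30:ok -15:ok 0:ok 15:ok 30:ok 45:ok 60:ok 75:ok 
pocket x -1 -75:-- -60:-- -45:ok -30:ok -15:ok 0:ok 15:ok 30:ok 45:-- 60:ok 75:ok 
pocket y -1 -75:-- -60:ok -45:ok -30:ok -15:ok 0:ok 15:ok 30:ok 45:ok 60:ok 75:ok 
free x 0.45 1 -75:-- -60:-- -45:ok -30:ok -15:ok 0:ok 15:ok 30:-- 45:-- 60:-- 75:ok 
free y 0.45 1 -75:ok -60:ok -45:ok -30:ok -15:ok 0:ok 15:ok 30:ok 45:ok 60:ok 75:ok 
free x 0.45 -1 -75:-- -60:-- -45:ok -30:ok -15:ok 0:ok 15:-- 30:-- 45:-- 60:-- 75:ok 
free y 0.45 -1 -75:ok -60:ok -45:ok -30:ok -15:ok 0:ok 15:ok 30:ok 45:ok 60:ok 75:ok 
free x 0.55 1 -75:-- -60:-- -45:ok -30:ok -15:ok 0:ok 15:-- 30:-- 45:-- 60:-- 75:ok 
free y 0.55 1 -75:ok -60:ok -45:ok -30:ok -15:ok 0:ok 15:ok 30:ok 45:ok 60:ok 75:ok 
free x 0.55 -1 -75:-- -60:-- -45:ok -30:ok -15:ok 0:ok 15:ok 30:-- 45:-- 60:-- 75:ok 
free y 0.55 -1 -75:ok -60:ok -45:ok -30:ok -15:ok 0:ok 15:ok 30:ok 45:ok 60:ok 75:ok 
real	2m38.523s
user	2m25.990s
sys	0m0.298s
```

Request:
{"fn": "carry_out", "kwargs": {
  "plan": [
    [[0.02, 0, 0.02], [0, 0.18, 0], 0],
    [[0.05, 0, 0.03], [0, 0.36, 0], 0],
    [[0.07, 0, 0.03], [0, 0.54, 0], 0],
    [[0.07, 0, 0.03], [0, 0.72, 0], 0],
    [[0.07, 0, 0.03], [0, 0.9, 0], 0]
  ]
}}

```text
time: 5.72
position: [0.5404, -0.0202, 0.1975]
eef_rot: [-0.028, 0.985, 0.003, -0.173]
ft_force: [-0.1, 0.2, -1.4]
finger_gap: 0.624
```

```bash
cat > st.py <<'E'
from bench import arm
import json
s=arm.state(); r=[s["qpos"].tolist(),s["position"].tolist(),s["eef_rot"].tolist()]
open("data.jsonl","a").write(json.dumps(r)+"\n")
print(round(s["time"],2),s["qpos"].round(3),s["position"].round(4),s["eef_rot"].round(4),round(s["finger_gap"],3),s["ft_force"].round(1))
E
python3 st.py
```

```text
5.72 [-0.289  0.451  0.379  1.455 -0.187  1.62  -1.456] [ 0.5404 -0.0202  0.1975] [-0.0276  0.9845  0.0028 -0.173 ] 0.624 [-0.1  0.2 -1.4]
```

Request:
{"fn": "carry_out", "kwargs": {
  "plan": [
    [[0, 0, 0.0], [0, 0.18, 0], 0],
    [[0, 0, 0.0], [0, 0.36, 0], 0],
    [[0, 0, 0], [0, 0.54, 0], 0],
    [[0, 0, 0], [0, 0.54, 0], 0]
  ]
}}

```text
time: 6.22
position: [0.5406, -0.0127, 0.2142]
eef_rot: [-0.025, 0.934, 0.002, -0.355]
ft_force: [-0.8, 0.4, -2.2]
finger_gap: 0.623
```

```bash
python3 st.py
```

```text
6.22 [ 0.048  0.719 -0.123  1.111 -0.016  2.038 -1.643] [ 0.5406 -0.0127  0.2142] [-0.0251  0.9344  0.0023 -0.3554] 0.623 [-0.8  0.4 -2.2]
```

```bash
cat > kin2.py <<'E'
import numpy as np,json,os
from scipy.spatial.transform import Rotation as R
from scipy.optimize import least_squares
from kin import D
SG=[-1,1,-1,1,-1,1,-1];AX='zyzyzyz'
def frames(q):
    A=R.identity();o=[A.as_matrix()]
    for i in range(7):
        A=A*R.from_euler(AX[i],SG[i]*q[i]); o.append(A.as_matrix())
    return o,A*R.from_euler('z',np.pi/2)
# columns: base z; f2 (y); f3 x,y,z ; f4 x,y; f5 x,y,z ; f6 x,y ; f7 z
COL=[(0,2),(2,1),(3,0),(3,1),(3,2),(4,0),(4,1),(5,0),(5,1),(5,2),(6,0),(6,1),(7,2)]
PR=np.array([.36,0,0,0,.5,0,0,0,0,.5,0,0,.4]);SD=np.array([.1,.03,.03,.03,.1,.03,.03,.02,.03,.1,.03,.03,.1])
def J(q):
    f,_=frames(q); return np.stack([f[i][:,k] for i,k in COL],1)
DD=list(D)
if os.path.exists("data.jsonl"): DD+=[json.loads(l) for l in open("data.jsonl")]
M=np.vstack([J(q)/.001 for q,_,_ in DD]+[np.diag(1/SD)]);b=np.concatenate([np.array(x)/.001 for _,x,_ in DD]+[PR/SD])
V=np.linalg.lstsq(M,b,rcond=None)[0]
def fk(q): return J(q)@V, frames(q)[1]
LO=np.array([-2.6,-.5,-1.47,.16,-1.27,.06,-2.6])+.02;HI=np.array([2.6,2.12,1.34,2.42,4.41,2.06,2.6])-.02
rng=np.random.default_rng(0)
def orient(az,tilt,br=1):
    z=np.array([np.sin(tilt)*np.cos(az),np.sin(tilt)*np.sin(az),-np.cos(tilt)])
    y=np.array([np.sin(az),-np.cos(az),0])*br
    return R.from_matrix(np.stack([np.cross(y,z),y,z],1))
def ik(x,A,q0s,n=6):
    best=(9,None)
    for k in range(n+len(q0s)):
        q=np.clip(q0s[k],LO+1e-6,HI-1e-6) if k<len(q0s) else rng.uniform(LO,HI)
        def g(q):
            X,B=fk(q); return np.r_[(X-x)*3,(B.inv()*A).as_rotvec()]
        r=least_squares(g,q,bounds=(LO,HI),max_nfev=50)
        e=np.abs(r.fun).max()
        if e<best[0]: best=(e,r.x)
        if e<.005: break
    return best
if __name__=="__main__":
    print(V.round(4)); print([np.round(fk(q)[0]-x,4).tolist() for q,x,_ in DD])
E
python3 kin2.py
cat > scan.py <<'E'
from kin2 import *
d=np.deg2rad
q0s=[np.array(q) for q,_,_ in DD]
def scan(g,az,br):
    s=""
    for t in range(-60,76,15):
        A=orient(az,d(t),br); x=np.array(g)+A.apply([0,0,.019])
        e,q=ik(x,A,q0s[-3:],3); s+=f"{t}:{'ok' if e<.005 else '%.2f'%e} "
    return s
yh=.183
for br in(1,-1):
    print("pocket x",br,scan([.484,.257,.085],yh,br),flush=True)
    print("pocket y",br,scan([.484,.257,.085],yh+np.pi/2,br),flush=True)
for xx in(.5,.6):
  for br in (1,-1):
    print("free x",xx,br,scan([xx,0.,.03],0,br),flush=True)
    print("free y",xx,br,scan([xx,0.,.03],np.pi/2,br),flush=True)
E
time timeout 550 python3 scan.py
```

```text
[ 2.587e-01 -2.170e-02  0.000e+00 -1.170e-02  4.485e-01 -1.000e-04
 -1.170e-02  5.000e-04 -3.000e-04  4.902e-01  0.000e+00 -3.000e-04
  3.431e-01]
[[0.0, 0.0, 0.0], [-0.0, -0.0, -0.0], [-0.0, -0.0, 0.0], [-0.0, 0.0, -0.0], [0.0, 0.0, 0.0]]
pocket x 1 -60:0.02 -45:ok -30:ok -15:ok 0:ok 15:ok 30:ok 45:ok 60:0.20 75:0.12 
pocket y 1 -60:ok -45:ok -30:ok -15:ok 0:ok 15:ok 30:ok 45:ok 60:ok 75:ok 
pocket x -1 -60:0.02 -45:ok -30:ok -15:ok 0:ok 15:0.01 30:ok 45:ok 60:0.04 75:0.06 
pocket y -1 -60:ok -45:ok -30:ok -15:0.20 0:0.01 15:ok 30:ok 45:ok 60:0.01 75:ok 
free x 0.5 1 -60:ok -45:ok -30:ok -15:ok 0:ok 15:ok 30:ok 45:0.11 60:0.24 75:0.15 
free y 0.5 1 -60:ok -45:ok -30:ok -15:ok 0:ok 15:ok 30:ok 45:ok 60:ok 75:ok 
free x 0.5 -1 -60:ok -45:ok -30:ok -15:ok 0:ok 15:ok 30:ok 45:0.10 60:0.24 75:0.15 
free y 0.5 -1 -60:ok -45:ok -30:ok -15:ok 0:ok 15:ok 30:ok 45:ok 60:ok 75:ok 
free x 0.6 1 -60:0.09 -45:ok -30:ok -15:ok 0:0.01 15:0.02 30:ok 45:ok 60:0.05 75:0.01 
free y 0.6 1 -60:ok -45:ok -30:ok -15:ok 0:ok 15:ok 30:ok 45:ok 60:ok 75:ok 
free x 0.6 -1 -60:0.09 -45:ok -30:ok -15:ok 0:ok 15:ok 30:ok 45:ok 60:ok 75:0.01 
free y 0.6 -1 -60:ok -45:0.02 -30:ok -15:0.05 0:ok 15:ok 30:ok 45:0.01 60:ok 75:ok 
real	1m41.830s
user	1m40.952s
sys	0m0.125s
```

```bash
cat > scan2.py <<'E'
from kin2 import *
d=np.deg2rad
q0s=[np.array(q) for q,_,_ in DD][-2:]
def rngt(g,az,br=1):
    out=[]
    for sgn in(-1,1):
        q=None;last=0
        for t in range(0,80,5):
            A=orient(az,d(sgn*t),br); x=np.array(g)+A.apply([0,0,.019])
            e,qn=ik(x,A,([q] if q is not None else [])+q0s,2)
            if e>=.005: break
            q=qn;last=sgn*t
        out.append((last,None if q is None else q.round(2).tolist()))
    return out
for g in([.5,0,.03],[.53,0,.03],[.56,0,.03],[.59,0,.03]): print(g,rngt(g,0),flush=True)
for z in(.08,.09,.14): print('pocket',z,rngt([.484,.257,z],.183),flush=True)
E
timeout 550 python3 scan2.py
```

```text
[0.5, 0, 0.03] [(-60, [-0.26, 1.07, 0.35, 1.19, -0.25, 1.98, -1.44]), (30, [0.34, 0.13, -0.48, 2.39, 0.78, 0.17, -2.44])]
[0.53, 0, 0.03] [(-60, [-0.21, 1.12, 0.3, 1.06, -0.23, 2.04, -1.48]), (5, [0.09, 0.33, -0.21, 1.99, 0.11, 0.75, -1.75])]
[0.56, 0, 0.03] [(-55, [-0.2, 1.12, 0.29, 1.01, -0.23, 2.01, -1.49]), (45, [0.91, 0.46, -1.07, 2.39, 2.29, 0.49, 2.58])]
[0.59, 0, 0.03] [(-5, [-0.28, 0.53, 0.26, 1.71, -0.16, 1.01, -1.53]), (10, [-0.32, 0.39, 0.27, 1.93, -0.15, 0.67, -1.54])]
pocket 0.08 [(-55, [-0.5, 0.99, 0.1, 1.09, -0.29, 2.0, -1.78]), (35, [-1.96, 0.2, 1.29, 2.35, 0.49, 0.23, -2.57])]
pocket 0.09 [(0, None), (30, [-1.28, 0.07, 0.57, 2.27, 0.56, 0.42, -2.58])]
pocket 0.14 [(-50, [-0.43, 0.86, -0.04, 1.13, -0.21, 1.99, -1.85]), (30, [-0.71, -0.01, -0.02, 2.2, 0.52, 0.55, -2.51])]
```

```bash
cat > cont.py <<'E'
from kin2 import *
d=np.deg2rad
def step(x,A,q0):
    def g(q):
        X,B=fk(q); return np.r_[(X-x)*30,(B.inv()*A).as_rotvec()*10,(q-q0)*.01]
    r=least_squares(g,np.clip(q0,LO+1e-6,HI-1e-6),bounds=(LO,HI),max_nfev=200); return np.abs(r.fun[:6]).max(),r.x
def path(g,az,ts,q):
    for t in ts:
        A=orient(az,d(t),1); x=np.array(g)+A.apply([0,0,.019]); e,q=step(x,A,q); print(t,round(e,3),q.round(2).tolist())
    return q
q=np.array([-0.289,.451,.379,1.455,-.187,1.62,-1.456])
print('yaw');
for yaw in range(0,91,15):
    A=orient(d(yaw),0,1); e,q=step(np.array([.52,-.06,.2]),A,q)
print(e,q.round(2))
qv=path([.52,-.06,.1],np.pi/2,range(0,51,10),q)
qv=path([.52,-.06,.04],np.pi/2,range(50,-56,-15),qv)
print('pocket'); qv=path([.50,.1,.2],np.pi/2+.09,range(-55,-54),qv);qv=path([.484,.257,.2],np.pi/2+.183,range(-55,-44,5),qv);qv=path([.484,.257,.08],np.pi/2+.183,[-45,-50,-55],qv)
E
python3 cont.py
```

```text
yaw
2.743790237792024e-06 [-0.22  0.12  0.27  1.79 -0.03  1.24  0.06]
0 0.0 [-0.2, 0.25, 0.26, 1.91, -0.08, 0.99, 0.09]
10 0.0 [-0.08, 0.28, 0.24, 1.89, -0.28, 1.03, 0.31]
20 0.0 [0.04, 0.33, 0.22, 1.86, -0.46, 1.1, 0.5]
30 0.0 [0.16, 0.39, 0.2, 1.83, -0.61, 1.2, 0.66]
40 0.0 [0.26, 0.47, 0.17, 1.79, -0.73, 1.31, 0.78]
50 0.0 [0.35, 0.57, 0.14, 1.75, -0.83, 1.43, 0.87]
50 0.0 [0.36, 0.66, 0.13, 1.75, -0.85, 1.36, 0.95]
35 0.0 [0.22, 0.52, 0.18, 1.83, -0.72, 1.17, 0.8]
20 0.0 [0.04, 0.42, 0.23, 1.9, -0.52, 1.0, 0.57]
5 0.0 [-0.17, 0.35, 0.29, 1.94, -0.24, 0.88, 0.26]
-10 0.0 [-0.41, 0.35, 0.37, 1.97, 0.06, 0.85, -0.1]
-25 0.0 [-0.62, 0.42, 0.45, 1.97, 0.32, 0.91, -0.41]
-40 0.0 [-0.79, 0.55, 0.51, 1.94, 0.48, 1.0, -0.64]
-55 0.0 [-0.91, 0.72, 0.55, 1.9, 0.57, 1.12, -0.79]
pocket
-55 0.0 [-1.13, 0.49, 0.5, 1.75, 0.57, 1.53, -0.72]
-55 0.0 [-1.24, 0.63, 0.42, 1.52, 0.49, 1.67, -0.74]
-50 0.0 [-1.22, 0.58, 0.41, 1.54, 0.46, 1.63, -0.73]
-45 0.0 [-1.2, 0.53, 0.4, 1.56, 0.42, 1.59, -0.71]
-45 0.0 [-1.17, 0.68, 0.37, 1.62, 0.38, 1.4, -0.8]
-50 0.0 [-1.2, 0.73, 0.38, 1.59, 0.41, 1.46, -0.82]
-55 0.0 [-1.22, 0.79, 0.39, 1.56, 0.43, 1.51, -0.84]
```

```bash
cat > go.py <<'E'
import sys
from kin2 import *
from bench import arm
def delta(x,A):
    s=arm.state();e=s["eef_rot"];B=R.from_quat([e[1],e[2],e[3],e[0]])
    dx=np.array(x)-s["position"]; w=(A*B.inv()).as_rotvec()
    print("t",round(s["time"],2),"pos",s["position"].round(4),"d",dx.round(4),"w",w.round(3),"|d|",np.linalg.norm(dx).round(3),"deg",np.rad2deg(np.linalg.norm(w)).round(1),"gap",round(s["finger_gap"],3),s["ft_force"].round(1))
# args: gx gy gz azdeg tiltdeg [tcp|grasp]
if __name__=="__main__":
    a=[float(v) for v in sys.argv[1:6]];A=orient(np.deg2rad(a[3]),np.deg2rad(a[4]),1)
    x=np.array(a[:3])+(0 if sys.argv[6]=="tcp" else A.apply([0,0,.019]))
    delta(x,A)
E
python3 go.py .52 -.06 .031 0 0 tcp
```

```text
t 6.22 pos [ 0.5406 -0.0127  0.2142] d [-0.0206 -0.0473 -0.1832] w [-0.051 -0.727 -0.005] |d| 0.19 deg 41.7 gap 0.623 [-0.8  0.4 -2.2]
```

Request:
{"fn": "carry_out", "kwargs": {
  "plan": [
    [[-0.005, -0.01, -0.03], [-0.012, -0.18, 0], 0],
    [[-0.01, -0.025, -0.06], [-0.025, -0.36, 0], 0],
    [[-0.015, -0.04, -0.09], [-0.04, -0.54, 0], 0],
    [[-0.02, -0.047, -0.11], [-0.051, -0.727, -0.005], 0],
    [[-0.02, -0.047, -0.12], [-0.051, -0.727, -0.005], 0]
  ]
}}

```text
time: 6.85
position: [0.5156, -0.0613, 0.0924]
eef_rot: [0.002, 1.0, -0.001, -0.001]
ft_force: [0.2, -0.8, -1.5]
finger_gap: 0.625
```

```bash
python3 go.py .52 -.06 .031 0 0 tcp; python3 st.py
```

```text
t 6.85 pos [ 0.5156 -0.0613  0.0924] d [ 0.0044  0.0013 -0.0614] w [ 0.003 -0.002  0.002] |d| 0.062 deg 0.3 gap 0.625 [ 0.2 -0.8 -1.5]
6.85 [ 0.152  0.236 -0.139  1.892  0.042  1.018 -1.578] [ 0.5156 -0.0613  0.0924] [ 0.0016  1.     -0.001  -0.0012] 0.625 [ 0.2 -0.8 -1.5]
```

Request:
{"fn": "carry_out", "kwargs": {
  "plan": [
    [[0.002, 0.001, -0.03], [0.003, -0.002, 0.002], 0],
    [[0.004, 0.001, -0.055], [0.003, -0.002, 0.002], 0],
    [[0.004, 0.001, -0.061], [0.003, -0.002, 0.002], 0],
    [[0.004, 0.001, -0.062], [0.003, -0.002, 0.002], 0]
  ]
}}

```text
time: 7.35
position: [0.5203, -0.0602, 0.0308]
eef_rot: [0.0, 1.0, 0.0, -0.0]
ft_force: [-0.6, 0.8, -1.2]
finger_gap: 0.628
```

Request:
{"fn": "carry_out", "kwargs": {
  "plan": [
    [[0, 0, -0.001], [0, 0, 0], 0],
    [[0, 0, -0.001], [0, 0, 0], 1],
    [[0, 0, 0], [0, 0, 0], 1],
    [[0, 0, 0], [0, 0, 0], 1],
    [[0, 0, 0.05], [0, 0, 0], 1]
  ]
}}

```text
time: 7.98
position: [0.5177, -0.0601, 0.0785]
eef_rot: [0.0, 1.0, 0.0, -0.004]
ft_force: [0.9, -0.8, -0.5]
finger_gap: 1.002
```

Request:
{"fn": "carry_out", "kwargs": {
  "plan": [
    [[0, 0, 0.04], [0, 0, 0], 1],
    [[0, 0, 0.08], [0, 0, 0.18], 1],
    [[0, -0.02, 0.1], [0, 0, 0.36], 1],
    [[0, -0.04, 0.1], [0, 0, 0.54], 1],
    [[0, -0.06, 0.1], [0, 0, 0.72], 1]
  ]
}}

```text
time: 8.6
position: [0.5178, -0.1209, 0.179]
eef_rot: [0.002, 0.935, 0.355, -0.003]
ft_force: [-0.4, -0.4, 1.0]
finger_gap: 0.997
```

Request:
{"fn": "carry_out", "kwargs": {
  "plan": [
    [[0, -0.01, 0], [0, 0, 0.18], 1],
    [[0, -0.02, 0], [0, 0, 0.36], 1],
    [[0, -0.03, 0], [0, 0, 0.54], 1],
    [[0, -0.03, 0], [0, 0, 0.72], 1],
    [[0, -0.03, 0], [0, 0, 0.85], 1]
  ]
}}

```text
time: 9.22
position: [0.5177, -0.151, 0.1791]
eef_rot: [0.003, 0.704, 0.711, -0.002]
ft_force: [0.8, 0.0, 0.8]
finger_gap: 1.005
```

```bash
python3 go.py .52 -.13 .12 90 45 grasp; python3 st.py
```

```text
t 9.22 pos [ 0.5177 -0.151   0.1791] d [ 0.0023  0.0345 -0.0725] w [ 0.792  0.005 -0.009] |d| 0.08 deg 45.4 gap 1.005 [0.8 0.  0.8]
9.22 [ 0.381  0.189 -0.208  1.753  0.048  1.202  0.169] [ 0.5177 -0.151   0.1791] [ 0.0028  0.7036  0.7106 -0.002 ] 1.005 [0.8 0.  0.8]
```

Request:
{"fn": "carry_out", "kwargs": {
  "plan": [
    [[0, 0, 0], [0.16, 0.001, 0], 1],
    [[0.001, 0, -0.01], [0.32, 0.002, -0.002], 1],
    [[0.002, 0.01, -0.03], [0.5, 0.003, -0.004], 1],
    [[0.002, 0.02, -0.05], [0.66, 0.004, -0.006], 1],
    [[0.002, 0.034, -0.072], [0.792, 0.005, -0.009], 1]
  ]
}}

```text
time: 9.85
position: [0.5199, -0.1182, 0.1066]
eef_rot: [-0.271, 0.654, 0.652, 0.272]
ft_force: [0.6, 0.8, -0.6]
finger_gap: 1.0
```

Request:
{"fn": "carry_out", "kwargs": {
  "plan": [
    [[0, 0, 0], [0, 0, 0], 1]
  ]
}}

```text
time: 9.98
position: [0.5181, -0.1187, 0.1037]
eef_rot: [-0.274, 0.655, 0.65, 0.272]
ft_force: [-0.0, 0.1, 1.3]
finger_gap: 0.999
```

```bash
python3 go.py .52 -.06 .048 90 45 grasp; python3 - <<'E'
from h import *
c=cap("wrist");cv2.imwrite("pics/w3.png",c["color"][:,:,::-1]);np.savez("w3.npz",**c)
c=cap("side");crop(c,150,130,160,140,5,"pics/s3.png")
E
```

```text
t 9.97 pos [ 0.5181 -0.1187  0.1037] d [ 0.0019  0.0721 -0.0691] w [-0.006 -0.005  0.005] |d| 0.1 deg 0.5 gap 0.999 [-0.   0.1  1.3]
```

View pics/w3.png

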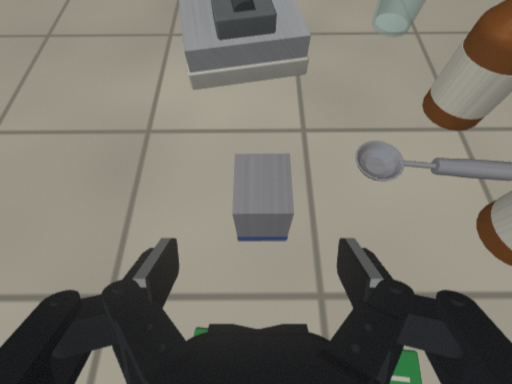

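View pics/s3.png

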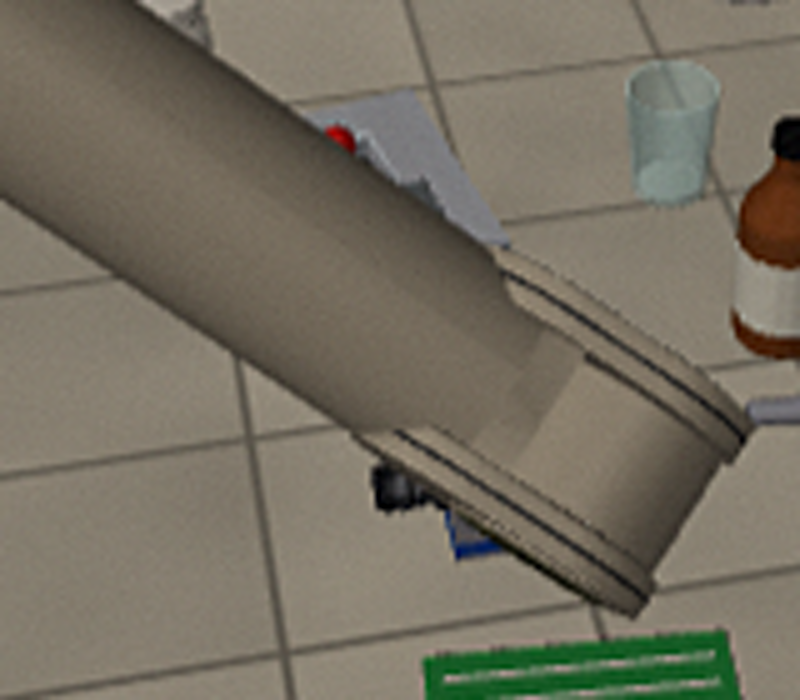

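```bash
python3 - <<'E'
from h import *
c=dict(np.load("w3.npz"))
crop(c,215,140,100,110,6,"pics/w3c.png")
for u,v in [(235,209),(292,209),(236,153),(290,153)]: print(px2w(c,u,v,.07))
E
```

```text
[ 0.50053721 -0.08361713  0.07      ]
[ 0.54323706 -0.08395842  0.07      ]
[ 0.49970544 -0.03275658  0.07      ]
[ 0.54481311 -0.03319057  0.07      ]
```

View pics/w3c.png

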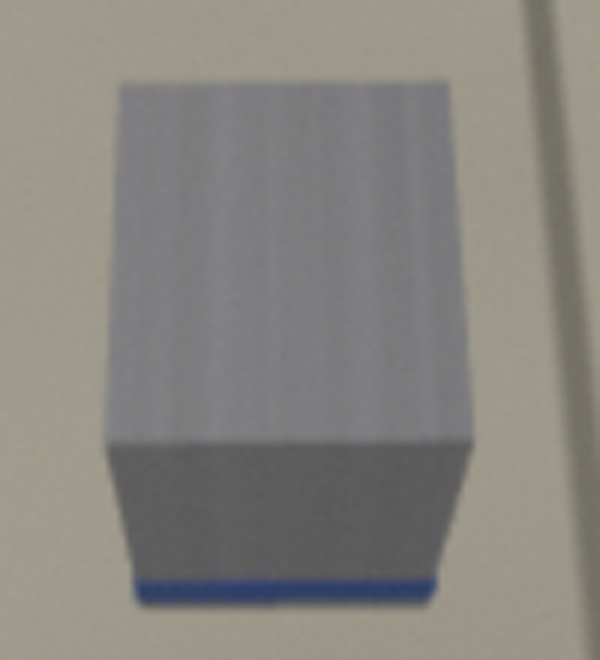

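Request:
{"fn": "carry_out", "kwargs": {
  "plan": [
    [[0.004, 0.025, -0.023], [-0.006, -0.005, 0.005], 1],
    [[0.004, 0.05, -0.046], [-0.006, -0.005, 0.005], 1],
    [[0.004, 0.069, -0.065], [-0.006, -0.005, 0.005], 1],
    [[0.004, 0.073, -0.069], [-0.006, -0.005, 0.005], 1],
    [[0.004, 0.073, -0.069], [-0.006, -0.005, 0.005], 0]
  ]
}}

```text
time: 10.7
position: [0.5251, -0.0462, 0.0397]
eef_rot: [-0.266, 0.652, 0.656, 0.271]
ft_force: [0.2, -1.5, 0.1]
finger_gap: 0.816
```

Request:
{"fn": "carry_out", "kwargs": {
  "plan": [
    [[0, 0, 0], [0, 0, 0], 0],
    [[0, 0, 0], [0, 0, 0], 0],
    [[0, 0, 0], [0, 0, 0], 0]
  ]
}}

```text
time: 11.08
position: [0.526, -0.0476, 0.0411]
eef_rot: [-0.265, 0.652, 0.656, 0.271]
ft_force: [-0.2, -2.4, 8.2]
finger_gap: 0.534
```

```bash
python3 go.py .522 -.059 .048 90 45 grasp;
```

```text
t 11.07 pos [ 0.526  -0.0476  0.0411] d [-0.004   0.002  -0.0065] w [ 0.008  0.011 -0.002] |d| 0.008 deg 0.8 gap 0.534 [-0.2 -2.4  8.2]
```

Request:
{"fn": "carry_out", "kwargs": {
  "plan": [
    [[0, 0, 0.05], [0, 0, 0], 0],
    [[0, 0, 0.08], [-0.18, 0, 0], 0],
    [[0, 0, 0.08], [-0.36, 0, 0], 0],
    [[0, 0, 0.08], [-0.54, 0, 0], 0],
    [[0, 0, 0.08], [-0.72, 0, 0], 0]
  ]
}}

```text
time: 11.7
position: [0.5269, -0.0485, 0.1229]
eef_rot: [-0.014, 0.704, 0.709, 0.022]
ft_force: [-0.7, -0.6, -2.8]
finger_gap: 0.53
```

Request:
{"fn": "carry_out", "kwargs": {
  "plan": [
    [[0, -0.01, 0], [-0.18, 0, 0], 0],
    [[0, -0.02, 0], [-0.36, 0, 0], 0],
    [[0, -0.03, 0], [-0.54, 0, 0], 0],
    [[0, -0.035, 0], [-0.72, 0, 0], 0],
    [[0, -0.035, 0], [-0.8, 0, 0], 0]
  ]
}}

```text
time: 12.32
position: [0.5272, -0.0822, 0.1229]
eef_rot: [0.263, 0.653, 0.662, -0.257]
ft_force: [-0.7, -0.1, -1.6]
finger_gap: 0.531
```

```bash
python3 go.py .525 -.07 .031 90 -45 grasp;python3 st.py; python3 - <<'E'
from h import *
c=cap("side");crop(c,150,130,160,140,5,"pics/s4.png")
E
```

```text
t 12.32 pos [ 0.5272 -0.0822  0.1229] d [-0.0022 -0.0012 -0.1054] w [-0.033  0.003 -0.015] |d| 0.105 deg 2.1 gap 0.531 [-0.7 -0.1 -1.6]
12.32 [-0.195  0.372 -0.201  1.87   0.788  1.34  -0.744] [ 0.5272 -0.0822  0.1229] [ 0.263   0.6533  0.6619 -0.2569] 0.531 [-0.7 -0.1 -1.6]
```

View pics/s4.png

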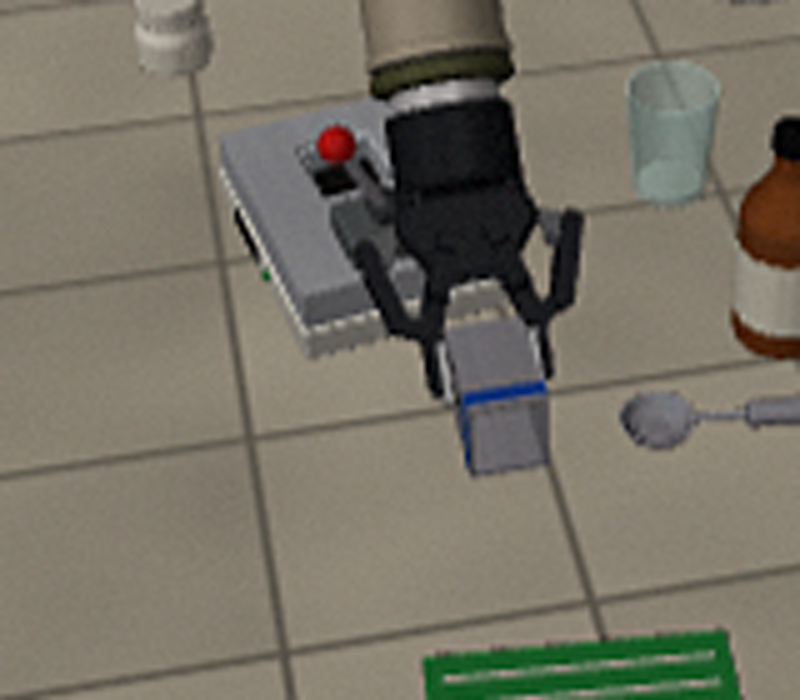

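Request:
{"fn": "carry_out", "kwargs": {
  "plan": [
    [[-0.002, -0.001, -0.03], [-0.03, 0.003, -0.015], 0],
    [[-0.002, -0.001, -0.06], [-0.04, 0.003, -0.015], 0],
    [[-0.002, -0.001, -0.085], [-0.04, 0.003, -0.015], 0],
    [[-0.002, -0.001, -0.1], [-0.04, 0.003, -0.015], 0],
    [[-0.002, -0.001, -0.105], [-0.04, 0.003, -0.015], 0]
  ]
}}

```text
time: 13.0
position: [0.5248, -0.0828, 0.0167]
eef_rot: [0.273, 0.652, 0.652, -0.274]
ft_force: [-0.4, 0.4, -1.6]
finger_gap: 0.527
```

Request:
{"fn": "carry_out", "kwargs": {
  "plan": [
    [[0, 0, -0.001], [0, 0, 0], 0],
    [[0, 0, -0.002], [0, 0, 0], 0]
  ]
}}

```text
time: 13.25
position: [0.5254, -0.0827, 0.0155]
eef_rot: [0.273, 0.652, 0.652, -0.274]
ft_force: [1.0, -0.1, -1.6]
finger_gap: 0.533
```

```bash
python3 go.py .525 -.07 .029 90 -45 grasp
```

```text
t 13.25 pos [ 0.5254 -0.0827  0.0155] d [-0.0004 -0.0007  0.0001] w [ 0.009 -0.     0.   ] |d| 0.001 deg 0.5 gap 0.533 [ 1.  -0.1 -1.6]
```

Lower 2 mm more until contact shows, then release and back off along the tool axis.

Request:
{"fn": "carry_out", "kwargs": {
  "plan": [
    [[0, 0, -0.0015], [0, 0, 0], 0],
    [[0, 0, -0.003], [0, 0, 0], 0]
  ]
}}

```text
time: 13.5
position: [0.5255, -0.0827, 0.015]
eef_rot: [0.274, 0.652, 0.651, -0.274]
ft_force: [-9.7, 9.3, 30.6]
finger_gap: 0.532
```

Request:
{"fn": "carry_out", "kwargs": {
  "plan": [
    [[0, 0, 0.001], [0, 0, 0], 0.6],
    [[0, 0, 0.001], [0, 0, 0], 1],
    [[0, 0, 0.001], [0, 0, 0], 1],
    [[0, 0, 0.001], [0, 0, 0], 1],
    [[0, 0.01, 0.04], [0, 0, 0], 1]
  ]
}}

```text
time: 14.12
position: [0.5236, -0.0739, 0.0535]
eef_rot: [0.273, 0.652, 0.651, -0.277]
ft_force: [0.6, 0.2, 0.4]
finger_gap: 1.002
```

Request:
{"fn": "carry_out", "kwargs": {
  "plan": [
    [[0, 0.01, 0.05], [0, 0, 0], 1],
    [[0, 0, 0.1], [0.18, 0, 0], 1],
    [[0, -0.04, 0.12], [0.36, 0, 0], 1],
    [[0, -0.08, 0.12], [0.54, 0, 0], 1],
    [[0, -0.12, 0.12], [0.72, 0, 0], 1]
  ]
}}

```text
time: 14.75
position: [0.5243, -0.195, 0.1754]
eef_rot: [0.026, 0.706, 0.708, -0.026]
ft_force: [0.6, 1.1, -1.4]
finger_gap: 1.002
```

```bash
python3 go.py .525 -.17 .13 90 40 grasp
```

```text
t 14.75 pos [ 0.5243 -0.195   0.1754] d [ 0.0007  0.0372 -0.06  ] w [ 0.772  0.001 -0.002] |d| 0.071 deg 44.3 gap 1.002 [ 0.6  1.1 -1.4]
```

Request:
{"fn": "carry_out", "kwargs": {
  "plan": [
    [[0, 0, 0], [0.17, 0, 0], 1],
    [[0, 0.01, -0.01], [0.34, 0, 0], 1],
    [[0, 0.02, -0.03], [0.5, 0, -0.001], 1],
    [[0, 0.03, -0.045], [0.66, 0.001, -0.002], 1],
    [[0, 0.037, -0.055], [0.772, 0.001, -0.002], 1]
  ]
}}

```text
time: 15.38
position: [0.5238, -0.1586, 0.1193]
eef_rot: [-0.243, 0.665, 0.663, 0.243]
ft_force: [0.2, 0.2, 0.3]
finger_gap: 0.998
```

Request:
{"fn": "carry_out", "kwargs": {
  "plan": [
    [[0, 0, 0], [0, 0, 0], 1]
  ]
}}

```text
time: 15.5
position: [0.5224, -0.1596, 0.1169]
eef_rot: [-0.245, 0.666, 0.662, 0.243]
ft_force: [-0.6, 0.2, 0.3]
finger_gap: 0.997
```

```bash
python3 go.py .525 -.17 .13 90 40 grasp; python3 - <<'E'
from h import *
c=cap("wrist");np.savez("w5.npz",**c);crop(c,150,80,220,170,3.6,"pics/w5.png")
E
```

```text
t 15.5 pos [ 0.5224 -0.1596  0.1169] d [ 0.0026  0.0018 -0.0015] w [-0.006 -0.005  0.004] |d| 0.003 deg 0.5 gap 0.997 [-0.6  0.2  0.3]
```

View pics/w5.png

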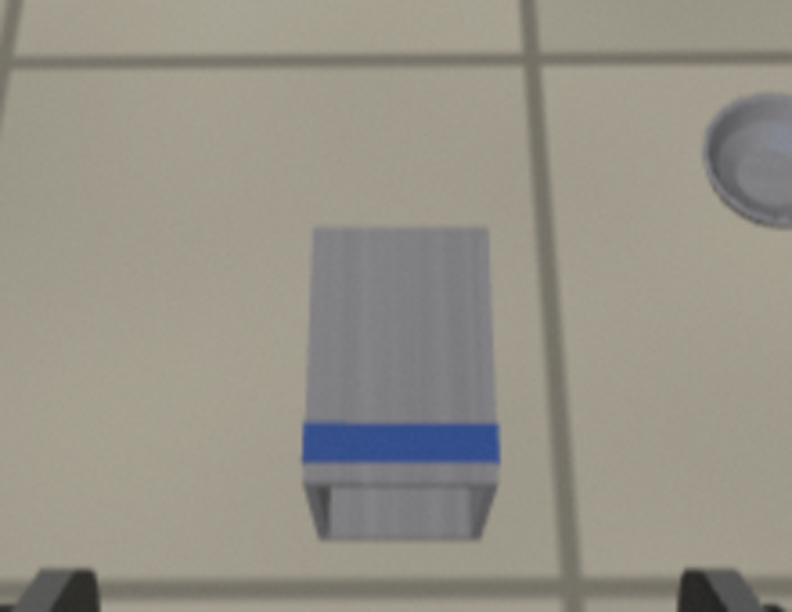

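```bash
python3 - <<'E'
from h import *
c=dict(np.load("w5.npz"))
for u,v,z in [(302,484,.054),(498,484,.054),(313,228,.054),(488,228,.054),(319,541,0),(482,541,0)]: print(px2w(c,150+u/3.6,80+v/3.6,z).round(4))
E
```

```text
[ 0.5016 -0.1237  0.054 ]
[ 0.5475 -0.124   0.054 ]
[ 0.5025 -0.0539  0.054 ]
[ 0.5482 -0.0543  0.054 ]
[ 0.5018 -0.1239  0.    ]
[ 0.5482 -0.1242  0.    ]
```

Request:
{"fn": "carry_out", "kwargs": {
  "plan": [
    [[0.003, 0.02, -0.03], [-0.006, -0.005, 0.004], 1],
    [[0.003, 0.04, -0.06], [-0.006, -0.005, 0.004], 1],
    [[0.003, 0.058, -0.087], [-0.006, -0.005, 0.004], 1],
    [[0.003, 0.066, -0.098], [-0.006, -0.005, 0.004], 1],
    [[0.003, 0.068, -0.1015], [-0.006, -0.005, 0.004], 1]
  ]
}}

```text
time: 16.18
position: [0.5267, -0.0909, 0.0174]
eef_rot: [-0.24, 0.664, 0.666, 0.241]
ft_force: [-0.9, 0.1, 0.0]
finger_gap: 1.0
```

```bash
python3 go.py .525 -.104 .030 90 40 grasp
```

```text
t 16.18 pos [ 0.5267 -0.0909  0.0174] d [-0.0017 -0.0008 -0.002 ] w [ 0.004  0.003 -0.002] |d| 0.003 deg 0.3 gap 1.0 [-0.9  0.1  0. ]
```

Request:
{"fn": "carry_out", "kwargs": {
  "plan": [
    [[-0.0015, 0, -0.002], [0.004, 0.003, -0.002], 1],
    [[-0.0015, 0, -0.002], [0.004, 0.003, -0.002], 0],
    [[-0.0015, 0, -0.002], [0.004, 0.003, -0.002], 0],
    [[-0.0015, 0, -0.002], [0.004, 0.003, -0.002], 0],
    [[-0.0015, 0, -0.002], [0.004, 0.003, -0.002], 0]
  ]
}}

```text
time: 16.8
position: [0.5256, -0.0917, 0.0159]
eef_rot: [-0.241, 0.665, 0.664, 0.242]
ft_force: [-1.0, -3.2, 6.2]
finger_gap: 0.535
```

```bash
python3 go.py .525 -.104 .030 90 40 grasp;python3 st.py
```

```text
t 16.8 pos [ 0.5256 -0.0917  0.0159] d [-0.0006 -0.0001 -0.0005] w [0.    0.001 0.   ] |d| 0.001 deg 0.1 gap 0.535 [-1.  -3.2  6.2]
16.8 [ 0.585  0.627 -0.156  1.722 -0.573  1.196  0.767] [ 0.5256 -0.0917  0.0159] [-0.2414  0.6645  0.6645  0.2422] 0.535 [-1.  -3.2  6.2]
```

Request:
{"fn": "carry_out", "kwargs": {
  "plan": [
    [[0, 0, 0.06], [0, 0, 0], 0],
    [[0, 0, 0.12], [-0.18, 0, 0], 0],
    [[0, 0, 0.18], [-0.36, 0, 0], 0],
    [[0, 0.03, 0.23], [-0.54, 0, 0], 0],
    [[-0.01, 0.08, 0.25], [-0.7, 0, 0], 0]
  ]
}}

```text
time: 17.42
position: [0.5169, -0.0116, 0.2701]
eef_rot: [0.006, 0.708, 0.706, 0.001]
ft_force: [1.5, 1.2, -3.2]
finger_gap: 0.532
```

Request:
{"fn": "carry_out", "kwargs": {
  "plan": [
    [[-0.01, 0.05, 0], [0, 0, 0.05], 0],
    [[-0.02, 0.1, 0], [0, 0, 0.1], 0],
    [[-0.02, 0.13, 0], [0, 0, 0.15], 0],
    [[-0.02, 0.15, 0], [0, 0, 0.18], 0],
    [[-0.02, 0.15, 0], [0, 0, 0.18], 0]
  ]
}}

```text
time: 18.05
position: [0.4971, 0.1388, 0.2697]
eef_rot: [0.006, 0.641, 0.767, 0.001]
ft_force: [-0.3, -0.3, -1.9]
finger_gap: 0.535
```

```bash
python3 st.py; python3 - <<'E'
from h import *
c=cap("wrist");np.savez("w6.npz",**c);cv2.imwrite("pics/w6.png",c["color"][:,:,::-1])
E
```

```text
18.05 [-0.019  0.088 -0.368  1.676  0.042  1.376 -0.216] [0.4971 0.1388 0.2697] [0.0057 0.6413 0.7672 0.0008] 0.535 [-0.3 -0.3 -1.9]
```

View pics/w6.png

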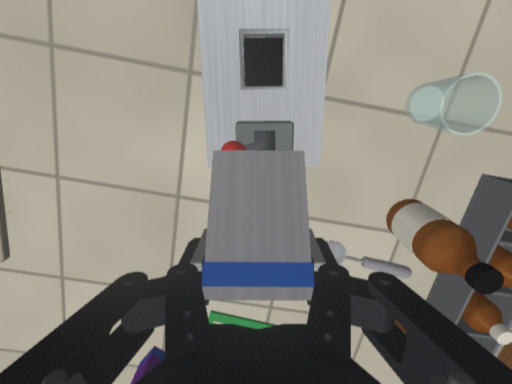

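Request:
{"fn": "carry_out", "kwargs": {
  "plan": [
    [[0, 0, 0], [0, 0, 0], 0],
    [[0, 0, 0], [0, 0, 0], 0]
  ]
}}

```text
time: 18.35
position: [0.4976, 0.1361, 0.2696]
eef_rot: [0.006, 0.643, 0.766, 0.0]
ft_force: [0.7, 0.7, -1.9]
finger_gap: 0.53
```

```bash
python3 st.py; python3 - <<'E'
from h import *
c=cap("wrist");np.savez("w6.npz",**c);crop(c,190,0,150,160,5,"pics/w6c.png");crop(c,225,10,80,95,6.3,"pics/w6d.png")
E
```

```text
18.35 [-0.017  0.088 -0.366  1.677  0.042  1.376 -0.215] [0.4976 0.1361 0.2696] [5.900e-03 6.431e-01 7.657e-01 4.000e-04] 0.53 [ 0.7  0.7 -1.9]
```

View pics/w6d.png

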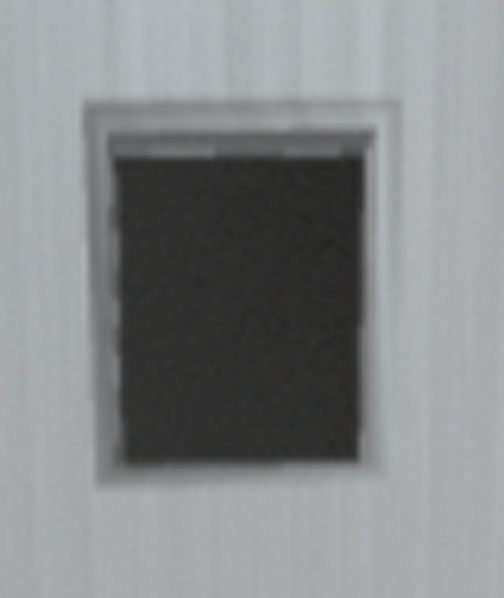

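View pics/w6c.png

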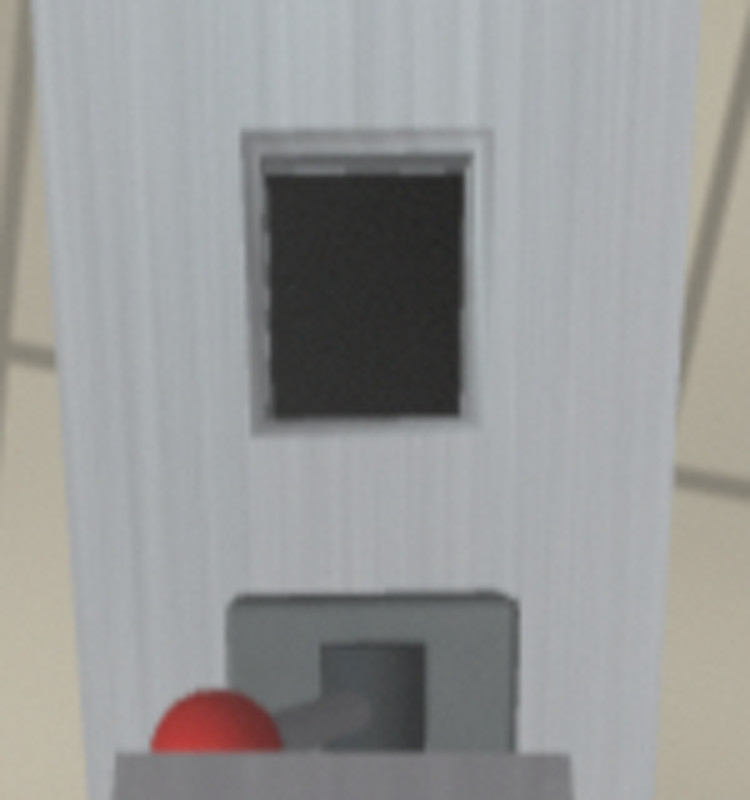

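```bash
python3 - <<'E'
from h import *
from scipy.optimize import least_squares
c=dict(np.load("w6.npz"))
d=lambda u,v:(225+u/6.3,10+v/6.3)
e=lambda u,v:(190+u/5,v/5)
pts=[px2w(c,*d(*p),.055) for p in [(84,101),(401,99),(383,477),(98,485)]]
print(np.array(pts).round(4)); 
L=np.array([(-.029,.063),(.029,.063),(.029,-.003),(-.029,-.003)])
lines=[(px2w(c,*e(33,0),.055),-.075),(px2w(c,*e(90,780),.055),-.075),(px2w(c,*e(702,0),.055),.075),(px2w(c,*e(657,780),.055),.075)]
def f(p):
    Rz=np.array([[np.cos(p[2]),-np.sin(p[2])],[np.sin(p[2]),np.cos(p[2])]])
    r=[(Rz.T@(P[:2]-p[:2])-l) for P,l in zip(pts,L)]
    return np.r_[np.concatenate(r),[ (Rz.T@(P[:2]-p[:2]))[0]-x for P,x in lines]]
r=least_squares(f,[.489,.2275,.18]);p=r.x
print(p,(r.fun*1000).round(1)); print("pocket",p[0]-.03*np.sin(p[2]),p[1]+.03*np.cos(p[2]))
E
```

```text
[[0.4495 0.288  0.055 ]
 [0.5064 0.2984 0.055 ]
 [0.5163 0.2345 0.055 ]
 [0.4621 0.2236 0.055 ]]
[0.48961237 0.23172564 0.18854783] [ 0.2 -0.2 -0.1 -0.7 -2.3  0.8  0.5  0.1  0.6  0.6  0.2  0.2]
pocket 0.4839893907294413 0.2611939621337914
```

```bash
cat > seat.py <<'E'
import sys
from go import *
# grip record
T0=np.array([.5256,-.0917,.0159]);q0=[-.2414,.6645,.6645,.2422];A0=R.from_quat([q0[1],q0[2],q0[3],q0[0]])
M0=np.array([.525,-.124,.027]);yc=-.004
px,py,yaw,h=[float(v) for v in sys.argv[1:5]]   # h = base height above pocket floor
Rw=R.from_euler('z',yaw-yc)*R.from_euler('x',-np.pi/2)
mt=np.array([px,py,.033+.070+h])
delta(mt+Rw.apply(T0-M0),Rw*A0)
# estimate of cup now
s=arm.state();e=s["eef_rot"];B=R.from_quat([e[1],e[2],e[3],e[0]]);D=B*A0.inv()
m=s["position"]+D.apply(M0-T0);zc=D.apply([0,1,0]);print("cup est base",(m+.07*zc).round(4),"zc",zc.round(3))
E
python3 seat.py .484 .2595 .186 .08
```

```text
t 18.4 pos [0.4976 0.1364 0.2697] d [-0.0109  0.1123 -0.119 ] w [-0.851 -0.15   0.012] |d| 0.164 deg 49.5 gap 0.532 [ 1.1  0.2 -1.1]
cup est base [0.4909 0.1717 0.2536] zc [-0.127  0.75  -0.649]
```

Request:
{"fn": "carry_out", "kwargs": {
  "plan": [
    [[-0.003, 0.03, 0], [-0.17, -0.03, 0.002], 0],
    [[-0.006, 0.06, 0], [-0.34, -0.06, 0.005], 0],
    [[-0.009, 0.09, 0], [-0.51, -0.09, 0.007], 0],
    [[-0.011, 0.112, -0.01], [-0.68, -0.12, 0.01], 0],
    [[-0.011, 0.112, -0.03], [-0.85, -0.15, 0.012], 0]
  ]
}}

```text
time: 19.02
position: [0.4864, 0.251, 0.2398]
eef_rot: [0.328, 0.576, 0.699, -0.268]
ft_force: [0.9, -0.6, -2.3]
finger_gap: 0.529
```

```bash
python3 seat.py .484 .2595 .186 .05;python3 st.py
```

```text
t 19.02 pos [0.4864 0.251  0.2398] d [ 0.0002 -0.0023 -0.1191] w [ 0.001  0.003 -0.003] |d| 0.119 deg 0.2 gap 0.529 [ 0.9 -0.6 -2.3]
cup est base [0.4838 0.2617 0.2021] zc [ 0.003 -0.001 -1.   ]
19.02 [-0.595  0.552 -0.471  1.445  0.787  1.91  -0.913] [0.4864 0.251  0.2398] [ 0.3278  0.5762  0.6992 -0.2678] 0.529 [ 0.9 -0.6 -2.3]
```

Request:
{"fn": "carry_out", "kwargs": {
  "plan": [
    [[0, -0.002, -0.04], [0, 0.003, -0.003], 0],
    [[0, -0.002, -0.08], [0, 0.003, -0.003], 0],
    [[0, -0.002, -0.105], [0, 0.003, -0.003], 0],
    [[0, -0.002, -0.117], [0, 0.003, -0.003], 0],
    [[0, -0.002, -0.119], [0, 0.003, -0.003], 0]
  ]
}}

```text
time: 19.65
position: [0.4867, 0.2489, 0.121]
eef_rot: [0.326, 0.577, 0.699, -0.269]
ft_force: [-0.3, -0.1, -1.2]
finger_gap: 0.531
```

Request:
{"fn": "carry_out", "kwargs": {
  "plan": [
    [[0, 0, 0], [0, 0, 0], 0],
    [[0, 0, 0], [0, 0, 0], 0]
  ]
}}

```text
time: 19.9
position: [0.4871, 0.2493, 0.1221]
eef_rot: [0.326, 0.578, 0.699, -0.268]
ft_force: [0.3, -0.2, -1.4]
finger_gap: 0.53
```

```bash
python3 seat.py .484 .2595 .186 .05;python3 st.py; python3 - <<'E'
from h import *
c=cap("top");np.savez("t7.npz",**c);crop(c,150,170,100,80,8,"pics/t7.png")
c=cap("side");np.savez("s7.npz",**c);crop(c,170,110,100,90,7,"pics/s7.png")
c=cap("wrist");np.savez("w7.npz",**c);cv2.imwrite("pics/w7.png",c["color"][:,:,::-1])
E
```

```text
t 19.9 pos [0.4871 0.2493 0.1221] d [-0.0004 -0.0006 -0.0014] w [-0.001  0.002  0.001] |d| 0.002 deg 0.1 gap 0.53 [ 0.3 -0.2 -1.4]
cup est base [0.4845 0.2601 0.0844] zc [ 0.002  0.001 -1.   ]
19.9 [-0.6    0.68  -0.454  1.523  0.801  1.763 -1.046] [0.4871 0.2493 0.1221] [ 0.3264  0.5775  0.6986 -0.2682] 0.53 [ 0.3 -0.2 -1.4]
```

View pics/t7.png

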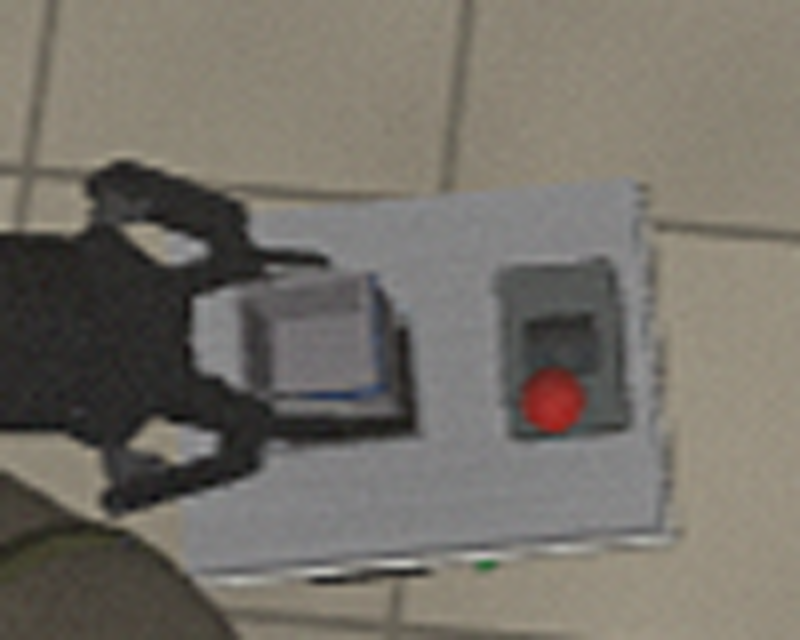

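View pics/s7.png

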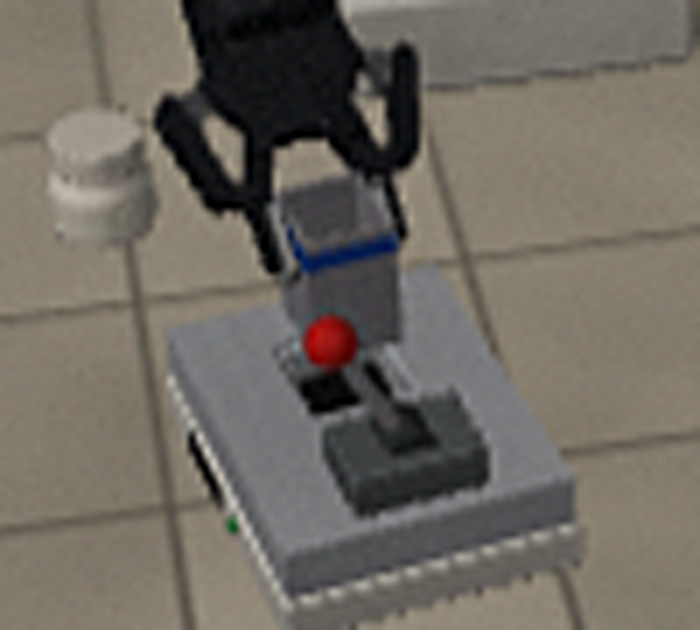

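View pics/w7.png

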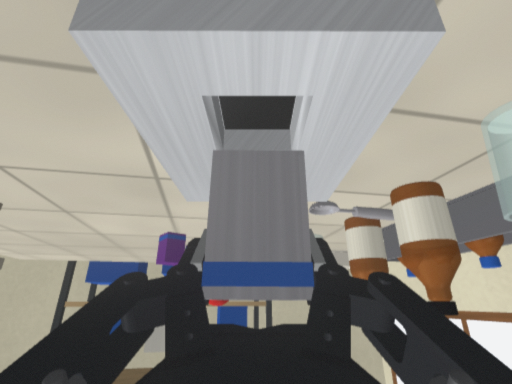

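```bash
python3 - <<'E'
from h import *
c=dict(np.load("t7.npz"));crop(c,172,196,38,34,20,"pics/t7c.png")
c=dict(np.load("w7.npz"));crop(c,190,80,135,85,5.9,"pics/w7c.png")
# predicted positions
def loc(p,l):
    cy,sy=np.cos(p[2]),np.sin(p[2]); return np.array([p[0]+cy*l[0]-sy*l[1],p[1]+sy*l[0]+cy*l[1],l[2]])
cup=[.4845,.2601,.186]
t=dict(np.load("t7.npz"))
for l in [(.023,.027,.1544),(.023,-.027,.1544),(-.023,-.027,.1544),(-.023,.027,.1544)]:
    a=proj(t,loc(cup,l))[0]; print("top rim crop",((a-[172,196])*20).round(0))
E
```

```text
top rim crop [128. 186.]
top rim crop [471. 152.]
top rim crop [490. 440.]
top rim crop [144. 474.]
```

View pics/t7c.png

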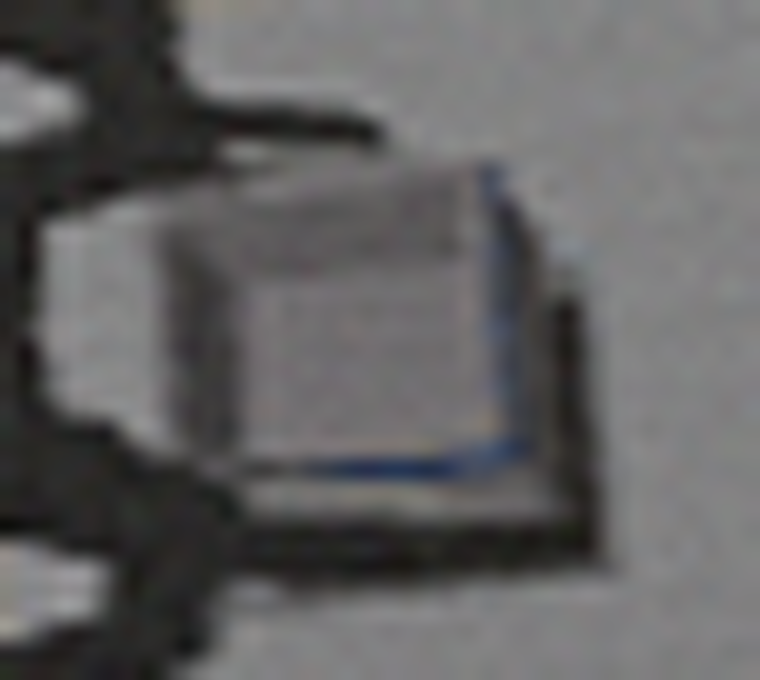

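View pics/w7c.png

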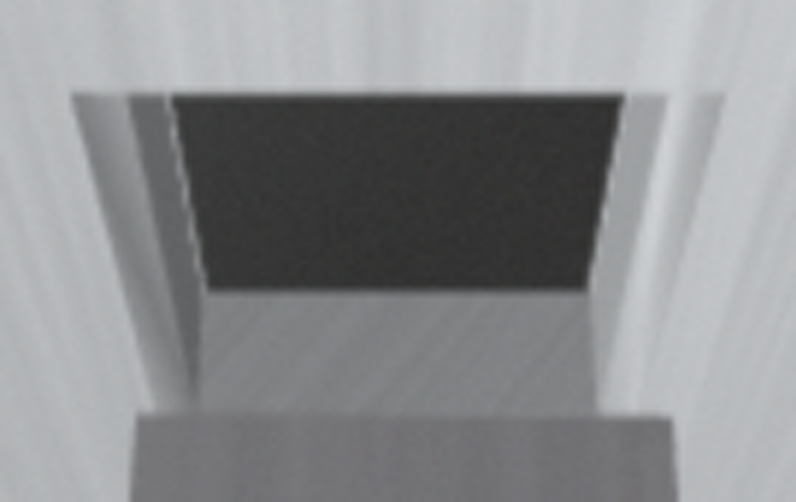

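```bash
python3 - <<'E'
from h import *
c=dict(np.load("w7.npz"))
yaw=.1885
Rz=np.array([[np.cos(yaw),-np.sin(yaw)],[np.sin(yaw),np.cos(yaw)]])
def g(u,v,z): return px2w(c,190+u/5.9,80+v/5.9,z)
P=[(g(73,93,.055),(-.029,.033)),(g(723,93,.055),(.029,.033)),(g(207,290,.033),(-.025,-.029)),(g(588,290,.033),(.025,-.029))]
for p,l in P: print(p.round(4),"pocket ctr",(p[:2]-Rz@np.array(l)).round(4))
print("yaw",np.arctan2(*(P[1][0]-P[0][0])[[1,0]]),np.arctan2(*(P[3][0]-P[2][0])[[1,0]]))
b=[px2w(c,77,30,.055),px2w(c,443,30,.055)];print("back edge",b,np.arctan2(*(b[1]-b[0])[[1,0]]))
# cup base edge near (+y) z=.0844
b=[px2w(c,190+137/5.9,80+413/5.9,.0844),px2w(c,190+672/5.9,80+414/5.9,.0844)]; print("cup base edge",b,np.mean(b,0)[:2]-Rz@np.array([0,.027]),np.arctan2(*(b[1]-b[0])[[1,0]]))
E
```

```text
[0.4495 0.2878 0.055 ] pocket ctr [0.4842 0.2608]
[0.5062 0.2987 0.055 ] pocket ctr [0.4839 0.2608]
[0.4653 0.2275 0.033 ] pocket ctr [0.4844 0.2607]
[0.5138 0.2368 0.033 ] pocket ctr [0.4838 0.2606]
yaw 0.18964441316137892 0.18960923474819572
back edge [array([0.40040963, 0.31677667, 0.055     ]), array([0.54310494, 0.34417369, 0.055     ])] 0.18968834065421072
cup base edge [array([0.45709897, 0.28364834, 0.0844    ]), array([0.50186151, 0.29206718, 0.0844    ])] [0.48453965 0.26133603] 0.18590603239656023
```

```bash
python3 seat.py .4841 .2597 .189 .005
```

```text
t 20.05 pos [0.4869 0.2491 0.1216] d [-0.0001 -0.0002 -0.0459] w [-0.     0.001  0.004] |d| 0.046 deg 0.2 gap 0.534 [-1.  -0.8 -0.8]
cup est base [0.4842 0.2599 0.0839] zc [ 0.001  0.    -1.   ]
```

Request:
{"fn": "carry_out", "kwargs": {
  "plan": [
    [[0, 0, -0.01], [0, 0.001, 0.004], 0],
    [[0, 0, -0.02], [0, 0.001, 0.004], 0],
    [[0, 0, -0.03], [0, 0.001, 0.004], 0],
    [[0, 0, -0.038], [0, 0.001, 0.004], 0],
    [[0, 0, -0.043], [0, 0.001, 0.004], 0]
  ]
}}

```text
time: 20.68
position: [0.4867, 0.249, 0.0779]
eef_rot: [0.327, 0.576, 0.7, -0.269]
ft_force: [-0.2, 0.3, -0.6]
finger_gap: 0.531
```

```bash
python3 seat.py .4841 .2597 .189 .0
```

```text
t 20.68 pos [0.4867 0.249  0.0779] d [ 0.0001 -0.0001 -0.0072] w [ 0. -0. -0.] |d| 0.007 deg 0.0 gap 0.531 [-0.2  0.3 -0.6]
cup est base [0.484  0.2598 0.0402] zc [-0. -0. -1.]
```

No contact force inside the chamfer; continue gently to the floor.

Request:
{"fn": "carry_out", "kwargs": {
  "plan": [
    [[0, 0, -0.003], [0, 0, 0], 0],
    [[0, 0, -0.005], [0, 0, 0], 0],
    [[0, 0, -0.0065], [0, 0, 0], 0]
  ]
}}

```text
time: 21.05
position: [0.4868, 0.2491, 0.0714]
eef_rot: [0.327, 0.576, 0.7, -0.268]
ft_force: [0.5, 0.7, -1.6]
finger_gap: 0.531
```

Request:
{"fn": "carry_out", "kwargs": {
  "plan": [
    [[0, 0, -0.0008], [0, 0, 0], 0]
  ]
}}

```text
time: 21.18
position: [0.4868, 0.2491, 0.0714]
eef_rot: [0.327, 0.576, 0.7, -0.269]
ft_force: [-2.6, 0.5, 6.9]
finger_gap: 0.533
```

```bash
python3 seat.py .4841 .2597 .189 .0
```

```text
t 21.18 pos [0.4868 0.2491 0.0714] d [-0.     -0.0002 -0.0007] w [ 0.001  0.    -0.   ] |d| 0.001 deg 0.0 gap 0.533 [-2.6  0.5  6.9]
cup est base [0.4841 0.2598 0.0337] zc [ 0.    -0.001 -1.   ]
```

Request:
{"fn": "carry_out", "kwargs": {
  "plan": [
    [[0, 0, -0.0003], [0, 0, 0], 0.6],
    [[0, 0, 0], [0, 0, 0], 0.8],
    [[0, 0, 0], [0, 0, 0], 1],
    [[0, 0, 0], [0, 0, 0], 1]
  ]
}}

```text
time: 21.68
position: [0.4869, 0.2491, 0.0714]
eef_rot: [0.327, 0.576, 0.7, -0.269]
ft_force: [0.4, 0.5, -0.4]
finger_gap: 0.996
```

Request:
{"fn": "carry_out", "kwargs": {
  "plan": [
    [[-0.003, 0.016, 0.014], [0, 0, 0], 1],
    [[-0.009, 0.045, 0.04], [0, 0, 0], 1],
    [[-0.015, 0.08, 0.075], [0, 0, 0], 1],
    [[-0.02, 0.1, 0.12], [0, 0, 0], 1],
    [[-0.02, 0.1, 0.14], [0, 0, 0], 1]
  ]
}}

```text
time: 22.3
position: [0.4657, 0.3522, 0.2141]
eef_rot: [0.326, 0.575, 0.701, -0.266]
ft_force: [0.1, 0.4, -0.8]
finger_gap: 1.0
```

```bash
python3 st.py; python3 - <<'E'
from h import *
c=cap("top");np.savez("t8.npz",**c);crop(c,150,170,100,80,8,"pics/t8.png")
c=cap("side");np.savez("s8.npz",**c);crop(c,170,110,100,90,7,"pics/s8.png")
c=cap("wrist");np.savez("w8.npz",**c);cv2.imwrite("pics/w8.png",c["color"][:,:,::-1])
E
```

```text
22.3 [-0.747  0.715 -0.466  1.248  0.775  1.995 -0.991] [0.4657 0.3522 0.2141] [ 0.3262  0.5755  0.701  -0.2664] 1.0 [ 0.1  0.4 -0.8]
```

View pics/t8.png

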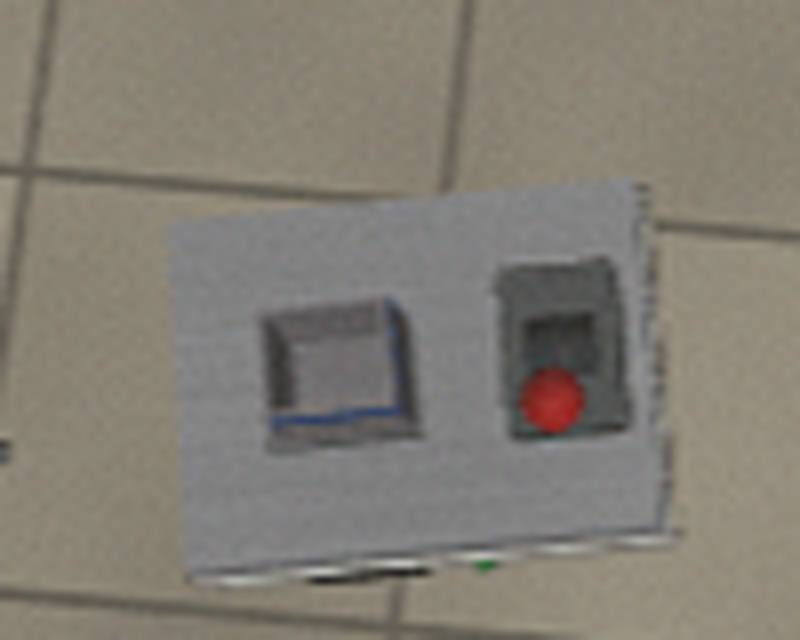

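View pics/s8.png

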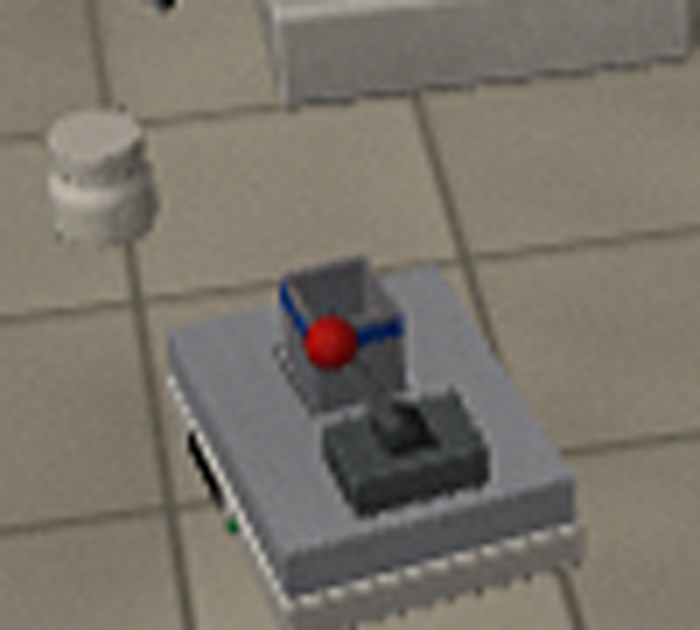

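View pics/w8.png

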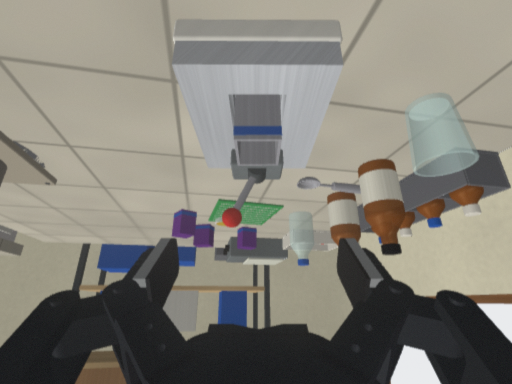

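```bash
python3 go.py .4038 .1486 .24 100.86 0 tcp; python3 - <<'E'
from kin2 import *
from cont import step
E

```

```text
t 22.45 pos [0.467  0.3492 0.212 ] d [-0.0632 -0.2006  0.028 ] w [ 0.856  0.168 -0.003] |d| 0.212 deg 50.0 gap 1.0 [-0.2  0.3 -1.2]
yaw
2.740966021762318e-06 [-0.22  0.12  0.27  1.79 -0.03  1.24  0.06]
0 0.0 [-0.2, 0.25, 0.26, 1.91, -0.08, 0.99, 0.09]
10 0.0 [-0.08, 0.28, 0.24, 1.89, -0.28, 1.03, 0.31]
20 0.0 [0.04, 0.33, 0.22, 1.86, -0.46, 1.1, 0.5]
30 0.0 [0.16, 0.39, 0.2, 1.83, -0.61, 1.2, 0.66]
40 0.0 [0.26, 0.47, 0.17, 1.79, -0.73, 1.31, 0.78]
50 0.0 [0.35, 0.57, 0.14, 1.75, -0.83, 1.43, 0.87]
50 0.0 [0.36, 0.66, 0.13, 1.75, -0.85, 1.36, 0.95]
35 0.0 [0.22, 0.52, 0.18, 1.83, -0.72, 1.17, 0.8]
20 0.0 [0.04, 0.42, 0.23, 1.9, -0.52, 1.0, 0.57]
5 0.0 [-0.17, 0.35, 0.29, 1.94, -0.24, 0.88, 0.26]
-10 0.0 [-0.41, 0.35, 0.37, 1.97, 0.06, 0.85, -0.1]
-25 0.0 [-0.62, 0.42, 0.45, 1.97, 0.32, 0.91, -0.41]
-40 0.0 [-0.79, 0.55, 0.51, 1.94, 0.48, 1.0, -0.64]
-55 0.0 [-0.91, 0.72, 0.55, 1.9, 0.57, 1.12, -0.79]
pocket
-55 0.0 [-1.13, 0.49, 0.5, 1.75, 0.57, 1.53, -0.72]
-55 0.0 [-1.24, 0.63, 0.42, 1.52, 0.49, 1.67, -0.74]
-50 0.0 [-1.22, 0.58, 0.41, 1.54, 0.46, 1.63, -0.73]
-45 0.0 [-1.2, 0.53, 0.4, 1.56, 0.42, 1.59, -0.71]
-45 0.0 [-1.17, 0.68, 0.37, 1.62, 0.38, 1.4, -0.8]
-50 0.0 [-1.2, 0.73, 0.38, 1.59, 0.41, 1.46, -0.82]
-55 0.0 [-1.22, 0.79, 0.39, 1.56, 0.44, 1.51, -0.84]
```

Rotate upright at height and close the fingers on the way.

Request:
{"fn": "carry_out", "kwargs": {
  "plan": [
    [[-0.01, -0.02, 0.02], [0.17, 0.034, 0], 0],
    [[-0.025, -0.06, 0.035], [0.34, 0.067, -0.001], 0],
    [[-0.04, -0.11, 0.035], [0.51, 0.1, -0.002], 0],
    [[-0.055, -0.16, 0.03], [0.68, 0.134, -0.003], 0],
    [[-0.063, -0.2, 0.028], [0.856, 0.168, -0.003], 0]
  ]
}}

```text
time: 23.08
position: [0.4033, 0.1466, 0.2391]
eef_rot: [-0.001, 0.638, 0.77, 0.002]
ft_force: [0.5, -1.3, -0.6]
finger_gap: -0.002
```

```bash
python3 go.py .4038 .1486 .127 100.86 0 tcp;python3 st.py
```

```text
t 23.07 pos [0.4033 0.1466 0.2391] d [ 0.0005  0.002  -0.1121] w [-0.004  0.001  0.003] |d| 0.112 deg 0.3 gap -0.002 [ 0.5 -1.3 -0.6]
23.07 [ 0.031 -0.093 -0.449  1.91  -0.045  1.313 -0.22 ] [0.4033 0.1466 0.2391] [-0.0008  0.6383  0.7698  0.002 ] -0.002 [ 0.5 -1.3 -0.6]
```

Request:
{"fn": "carry_out", "kwargs": {
  "plan": [
    [[0, 0.002, -0.035], [-0.004, 0.001, 0.003], 0],
    [[0, 0.002, -0.07], [-0.004, 0.001, 0.003], 0],
    [[0, 0.002, -0.1], [-0.004, 0.001, 0.003], 0],
    [[0, 0.002, -0.112], [-0.004, 0.001, 0.003], 0],
    [[0, 0.002, -0.112], [-0.004, 0.001, 0.003], 0]
  ]
}}

```text
time: 23.7
position: [0.4026, 0.1481, 0.1264]
eef_rot: [-0.001, 0.637, 0.771, -0.001]
ft_force: [-1.0, 0.6, 0.4]
finger_gap: 0.005
```

```bash
python3 go.py .4038 .1486 .127 100.86 0 tcp;python3 st.py; python3 - <<'E'
from h import *
c=cap("wrist");cv2.imwrite("pics/w9.png",c["color"][:,:,::-1])
E
```

```text
t 23.7 pos [0.4026 0.1481 0.1264] d [0.0012 0.0005 0.0006] w [ 0.    -0.002  0.001] |d| 0.001 deg 0.1 gap 0.005 [-1.   0.6  0.4]
23.7 [ 0.012  0.021 -0.47   2.057  0.01   1.068 -0.274] [0.4026 0.1481 0.1264] [-6.000e-04  6.374e-01  7.705e-01 -8.000e-04] 0.005 [-1.   0.6  0.4]
```

View pics/w9.png

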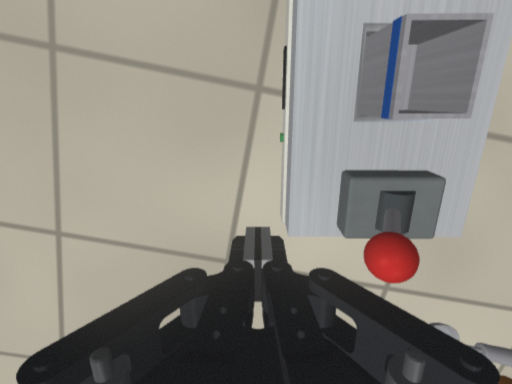

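Request:
{"fn": "carry_out", "kwargs": {
  "plan": [
    [[0.02, 0.004, 0], [0, 0, 0], 0],
    [[0.04, 0.008, 0], [0, 0, 0], 0],
    [[0.06, 0.012, 0], [0, 0, 0], 0],
    [[0.075, 0.015, 0], [0, 0, 0], 0],
    [[0.09, 0.018, 0], [0, 0, 0], 0]
  ]
}}

```text
time: 24.38
position: [0.4942, 0.1666, 0.1279]
eef_rot: [0.0, 0.637, 0.771, 0.0]
ft_force: [-0.3, 0.0, 0.5]
finger_gap: -0.004
```

Request:
{"fn": "carry_out", "kwargs": {
  "plan": [
    [[0.008, 0.0015, 0], [0, 0, 0], 0],
    [[0.013, 0.0025, 0], [0, 0, 0], 0],
    [[0.016, 0.003, 0], [0, 0, 0], 0]
  ]
}}

```text
time: 24.75
position: [0.5101, 0.1697, 0.1278]
eef_rot: [-0.0, 0.637, 0.771, -0.0]
ft_force: [-1.8, -0.4, -0.5]
finger_gap: -0.001
```

```bash
python3 st.py; python3 - <<'E'
from h import *
c=cap("wrist");cv2.imwrite("pics/w10.png",c["color"][:,:,::-1])
c=cap("side");crop(c,170,110,100,90,7,"pics/s10.png")
E
```

```text
24.75 [-0.018  0.259 -0.441  1.801  0.122  1.109 -0.313] [0.5101 0.1697 0.1278] [-0.      0.6373  0.7706 -0.    ] -0.001 [-1.8 -0.4 -0.5]
```

View pics/w10.png

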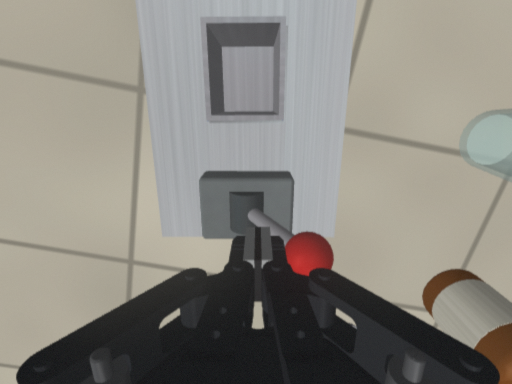

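View pics/s10.png

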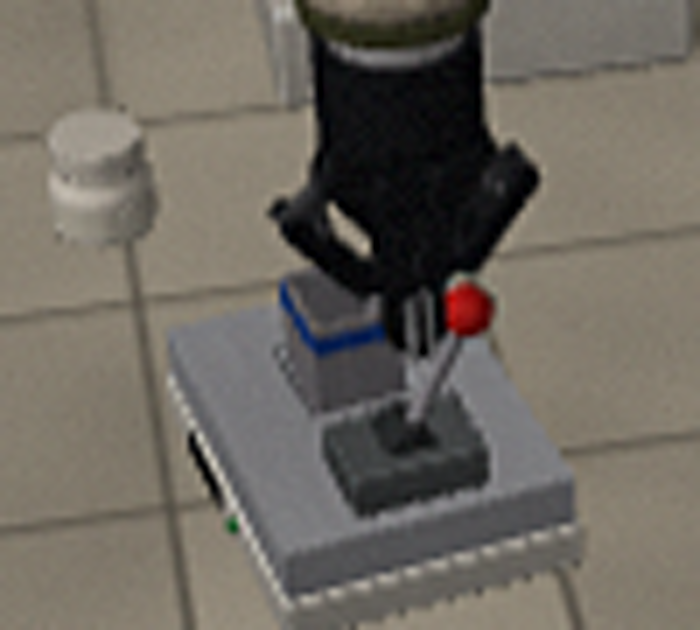

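Request:
{"fn": "carry_out", "kwargs": {
  "plan": [
    [[0.003, 0.0006, 0], [0, 0, 0], 0],
    [[0.005, 0.001, 0], [0, 0, 0], 0]
  ]
}}

```text
time: 25.1
position: [0.5122, 0.1701, 0.1275]
eef_rot: [-0.002, 0.637, 0.771, -0.003]
ft_force: [-22.9, -5.9, 14.2]
finger_gap: 0.001
```

Request:
{"fn": "carry_out", "kwargs": {
  "plan": [
    [[0.003, 0.0006, 0], [0, 0, 0], 0],
    [[0.004, 0.001, 0], [0, 0, 0], 0]
  ]
}}

```text
time: 25.35
position: [0.5122, 0.1702, 0.1275]
eef_rot: [-0.004, 0.637, 0.771, -0.007]
ft_force: [-26.9, -7.8, 20.9]
finger_gap: -0.001
```

At the stop (force risen, no further travel). Back off and rise clear.

Request:
{"fn": "carry_out", "kwargs": {
  "plan": [
    [[-0.02, -0.004, 0], [0, 0, 0], 0],
    [[-0.045, -0.009, 0.01], [0, 0, 0], 0],
    [[-0.06, -0.012, 0.06], [0, 0, 0], 0],
    [[-0.07, -0.014, 0.12], [0, 0, 0], 0],
    [[-0.07, -0.02, 0.16], [0, 0, 0], 0]
  ]
}}

```text
time: 25.98
position: [0.4421, 0.1507, 0.2908]
eef_rot: [-0.002, 0.637, 0.771, -0.005]
ft_force: [1.5, -0.4, -0.1]
finger_gap: -0.003
```

Request:
{"fn": "carry_out", "kwargs": {
  "plan": [
    [[-0.01, -0.06, 0.02], [0, 0, 0], 0],
    [[-0.02, -0.11, 0.02], [0, 0, 0], 0],
    [[-0.02, -0.13, 0.02], [0, 0, 0], 0],
    [[-0.02, -0.13, 0.02], [0, 0, 0], 0]
  ]
}}

```text
time: 26.48
position: [0.4221, 0.0195, 0.3111]
eef_rot: [-0.002, 0.638, 0.77, -0.005]
ft_force: [0.2, 0.6, -0.3]
finger_gap: -0.002
```

```bash
python3 st.py; python3 - <<'E'
from h import *
c=cap("wrist");np.savez("w11.npz",**c);cv2.imwrite("pics/w11.png",c["color"][:,:,::-1])
c=cap("side");np.savez("s11.npz",**c);cv2.imwrite("pics/s11.png",c["color"][:,:,::-1]);crop(c,170,110,100,90,7,"pics/s11c.png")
# predicted knob pixel at angles in side
yaw=.1895;o=np.array([.5020,.1674,.077])
for a in (.7,.85,1.0):
    t=a-.5;k=o+.075*np.array([np.sin(t)*np.cos(yaw),np.sin(t)*np.sin(yaw),np.cos(t)]); print(a,(proj(c,k)[0]-[170,110])*7)
t=-.5
E
```

```text
26.48 [ 0.173 -0.131 -0.295  1.798 -0.034  1.48   0.071] [0.4221 0.0195 0.3111] [-0.0019  0.6377  0.7703 -0.0052] -0.002 [ 0.2  0.6 -0.3]
0.7 [424.59859466 303.3846815 ]
0.85 [446.35629171 303.30442864]
1.0 [466.95818096 306.22758256]
```

View pics/s11.png

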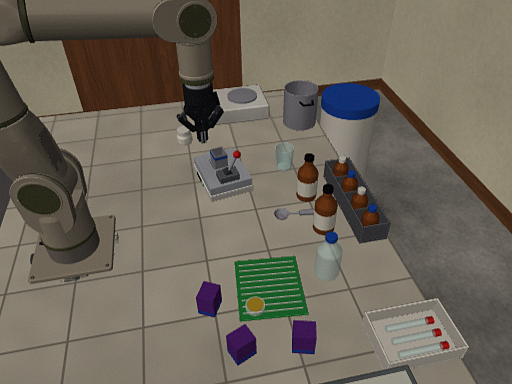

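View pics/s11c.png

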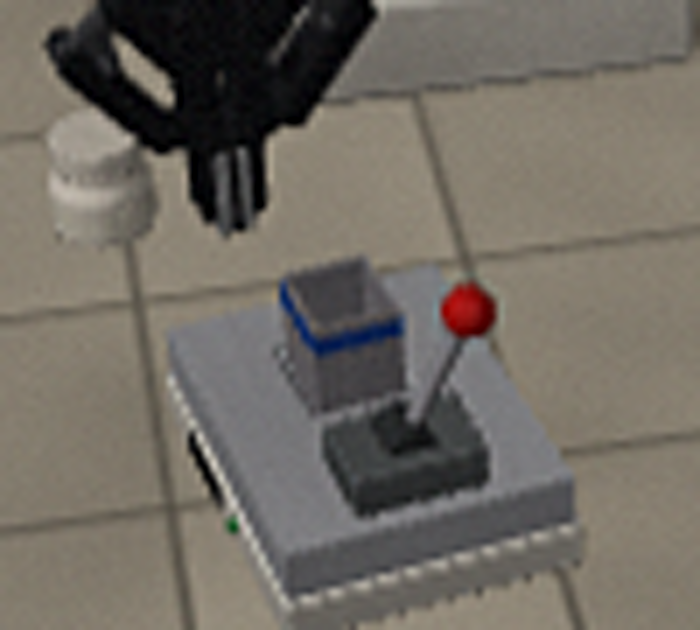

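View pics/w11.png

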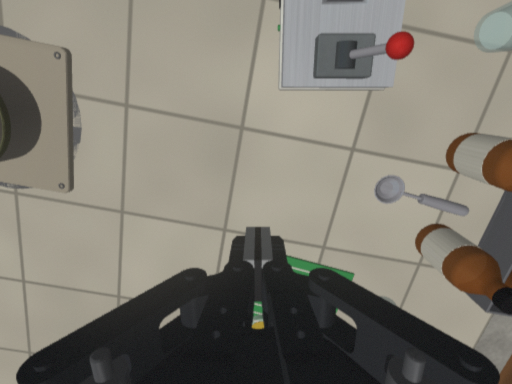

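Knob is seen at (468,310) in the side crop, against (467,306) predicted for 1.0 rad. The cup is upright in the pocket, the bystanders look unmoved and the arm is clear, so I'm handing in.

```bash
python3 -c "
from bench import arm
print(arm.hand_in())"
```

```text
the job is handed in; nothing more can be done
None
```

The cup is mouth-up in the heated block's pocket, the lever is thrown fully over, and I handed the job in at about 26.6 s. The hand-in gave no verdict.

**What I did:** One grip could not turn the cup all the way without the gripper hitting something. I carried it to the free table, laid it on its side, gripped it again near the mouth and turned it mouth-up over the block. I then lowered it slowly into the pocket and released it. After that I pushed the lever with closed fingers to its stop and moved the arm clear.

**Last checks:**
- **Cup position:** just before release the base was about 0.7 mm above the nominal floor height, with 7 N of contact. It was within about 1 mm of the pocket centre and square to about 0.003 rad. The later pictures show it upright and in place.
- **Lever:** the side camera shows the knob where it should be for 1.0 rad. It stopped moving as the push force rose to about 35 N in total.
- **Bystanders and arm:** everything I could see looked unmoved, judged by eye. The arm touched nothing, with wrist force near zero.

**Disagreement:** the fixed cameras placed the pocket about 3–4 mm away from where the wrist camera did, along y. I used the wrist value, because the held cup showed a similar offset in the top camera.

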